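# Line up and clamp the slats of a painted pot stand

## Task

Slide the jig's jaw open and lay the straightedge on the jig flush against the near face of the dark pallet-wood rail, centred along it, and let go. Then lay every painted slat there is squarely over the stripe of its own colour with its far end butted flush against the straightedge, and only once all of them lie so, slide the jaw up snug against their near ends and after that swing its red lever fully over to lock it. Straightedge and slats must stay flush, and the frog, paperweight and pot undisturbed.

Things in the scene. Friction and masses are not known exactly. Their poses are not given: they have to be found in the camera images.
- jig: assembly jig fixed to the table: plywood base 236 (x) x 310 (y) x 6 mm with a dark pallet-wood rail along its far side (rail 30 mm deep, 300 mm long, top 18 mm above the table; its straight near face lies at x = +90 mm) and a sliding jaw along its near side. Origin: centre of the base's underside, on the table. x points from the jaw to the rail, y along the rail to the left.
- jaw (a joint): travel of the sliding jaw towards the rail, in m: 0 fully open, 0.045 when it meets the near ends of slats that are butted against a straightedge lying flush against the rail, 0.060 end of travel. It slides stiffly (about 3 N) and stays where it is left.
- jaw_grip (a point): point to grip on the jaw: 38 mm above the jaw's underside, in the orange upright fin (14 mm along jig x, 80 mm along jig y, 30 mm tall, its top 52 mm above the table) on the middle of the wooden jaw bar (24 mm along x, 294 mm along y, top 22 mm above the table). Axes as the jig's.
- lock (a joint): angle of the red locking lever that stands on the jaw bar 105 mm to the right (-y) of the fin, in rad: 0 unlocked, leaning towards the jig's near side; 1.0 locked, swung over towards the rail. It turns about an axis along jig y and stays where it is left.
- lock_tip (a point): centre of the red ball (26 mm across) at the upper end of the locking lever, 50 mm from the lever's hinge, which lies 28 mm above the base's underside over the middle of the jaw bar; travels with the jaw. The lever is a 10 mm steel rod. Unlocked, the ball is 24 mm nearer the robot than the hinge and 44 mm above it; locked, 24 mm towards the rail.
- straightedge: aluminium straightedge: bar 24 (x) x 270 (y) x 16 mm high, with a black upright grip fin 14 (x) x 80 (y) x 30 mm tall on the middle of its top (46 mm tall in all). Origin: centre of the bar's underside; y along the bar. Both ends and both sides are alike. Lying flush against the rail its origin is at x = +78 mm in the jig's frame, 6 mm above the table.
- frog: green ceramic frog figurine, about 75 mm across and 72 mm tall, bystander. Origin: centre of its underside.
- paperweight: round green glass paperweight, 78 mm across, 57 mm tall, bystander. Origin: centre of its underside.
- pot: empty grey plastic plant pot, 102 mm across the rim, 100 mm tall, bystander. Origin: centre of its underside.
- slat_red: loose red painted wooden slat, 100 (x, its length) x 28 (y) x 14 mm; may be absent. Origin: centre of its underside. Both ends are alike.
- stripe_red: red stripe painted flat on the jig's base, 98 x 28 mm, running along jig x. Origin: its centre, on the base's upper side (6 mm above the table), and exactly where the red slat's origin belongs when the slat covers the stripe with its far end against the straightedge. Axes as the jig's. The five stripes lie 58 mm apart along y, in an order that varies.
- slat_blue: loose blue painted wooden slat, 100 (x, its length) x 28 (y) x 14 mm; may be absent. Origin: centre of its underside. Both ends are alike.
- stripe_blue: blue stripe painted flat on the jig's base, 98 x 28 mm, running along jig x. Origin: its centre, on the base's upper side (6 mm above the table), and exactly where the blue slat's origin belongs when the slat covers the stripe with its far end against the straightedge. Axes as the jig's. The five stripes lie 58 mm apart along y, in an order that varies.
- slat_yellow: loose yellow painted wooden slat, 100 (x, its length) x 28 (y) x 14 mm; may be absent. Origin: centre of its underside. Both ends are alike.
- stripe_yellow: yellow stripe painted flat on the jig's base, 98 x 28 mm, running along jig x. Origin: its centre, on the base's upper side (6 mm above the table), and exactly where the yellow slat's origin belongs when the slat covers the stripe with its far end against the straightedge. Axes as the jig's. The five stripes lie 58 mm apart along y, in an order that varies.
- slat_green: loose green painted wooden slat, 100 (x, its length) x 28 (y) x 14 mm; may be absent. Origin: centre of its underside. Both ends are alike.
- stripe_green: green stripe painted flat on the jig's base, 98 x 28 mm, running along jig x. Origin: its centre, on the base's upper side (6 mm above the table), and exactly where the green slat's origin belongs when the slat covers the stripe with its far end against the straightedge. Axes as the jig's. The five stripes lie 58 mm apart along y, in an order that varies.
- slat_white: loose white painted wooden slat, 100 (x, its length) x 28 (y) x 14 mm; may be absent. Origin: centre of its underside. Both ends are alike.
- stripe_white: white stripe painted flat on the jig's base, 98 x 28 mm, running along jig x. Origin: its centre, on the base's upper side (6 mm above the table), and exactly where the white slat's origin belongs when the slat covers the stripe with its far end against the straightedge. Axes as the jig's. The five stripes lie 58 mm apart along y, in an order that varies.
Not all that is in view belongs to the job. Several things look just like the slat_red: the one meant starts farthest to the robot's left.

How it is judged:
By the outcome, as a careful person would: the job done as asked, in the order asked, and still so for the second after the job is handed in, with the robot touching nothing.
Of slat_red, slat_blue, slat_yellow, slat_green, slat_white only 3 to 5 are there at a start; the rules pass over those that are not, and their reading is None.
At some moment in a run one of slat_red, slat_blue, slat_yellow, slat_green, slat_white may be knocked a few centimetres aside while the robot is not near it.
Once in a run the grip may slacken for a moment while it holds something.
It also fails if it takes over 208 s, if anything falls off the work surface, if the arm or the gripper's body presses on something with over 40 N, if the wrist force passes 120 N, or if a joint passes its speed limit or range.

## Robot

A 6-joint arm with a two-finger parallel gripper is mounted at the origin on the work surface. World frame = base frame: x ahead of the robot, y to its left, z up, the work surface at z = 0. Lengths are in mm, angles in rad, forces in N, time in s.
With the tool pointing down it reaches from about 375 to 925 mm from the base axis. Payload 5.7 kg.
Tool frame: the origin (TCP) lies on the centre line of the jaws, within the pads' length; the fingertips stand 22 mm ahead of it and the grasp point (between the pads) lies 3 mm ahead of it; z points along the fingers, y is the line along which they close (so a half turn about z gives the same grasp; the last joint's range is limited). The gripper opens to 88 mm and grips with 3 to 60 N. Pads are 20 mm wide; open, the fingers measure 115 mm over their backs; the gripper's body (75 mm by 178 mm) begins 61 mm behind the grasp point.
Start: joints at [1.223, 0.359, 1.51, -0, 1.272, -0.115], TCP at [138.417, 583.786, 244.623] pointing down, gripper open.
Joint ranges: [-2.97, 2.97], [-1.01, 2.36], [0.21, 2.38], [-0.96, 4.11], [0.2, 2.71], [-2.98, 2.98]. Speed limits (rad/s): [2.39, 2.39, 3.14, 3.14, 3.14, 3.14].

## Interface

Orientations are given as a rotation vector (axis times angle).
In Python, from workcell import observe, grab_frame, sign_off gives the robot as it stands.
- The arm moves only by the tool move_arm, never from a script. Its argument "rows" is text: rows parted by semicolons, each of 7 numbers parted by spaces: the shift along the tool's x, y, z as a fraction of full scale, then the turn, a rotation vector about the tool's x, y, z as a fraction of full scale, then the closure, from 0 (fully open) to 1 (shut). A call has 1 to 5 rows; each row is the pose to reach, as a shift and turn from the pose commanded when the call began, along the tool's axes at that moment; what a row does not reach only later rows make up. Full scale, the value 1, is 0.08 m for a shift and pi/2 rad for a turn. A row lasts 1/10 s, in which the tool goes at most 50 mm and 8.59 degrees, less where a joint would pass 70% of its speed; a pose out of reach is approached as far as the arm can. A call with a number of a shift or a turn outside -1 to 1 is refused whole. A call with a gripper value outside its range is refused whole. The fingers move at their own pace and stop on an object; the grip force is fixed at half the most. Time passes only in rows, so rows that repeat a pose let the fingers close. It gives the time, the measured TCP pose, the force, the opening and the grip force at its end, in the units of the state.
- observe(): the state, without advancing time (a new reading comes with each control period).
- grab_frame(name): name is "side" or "top"; returns a dict with "pixels" (384x512x3 uint8, red, green, blue), "vertical_fov" (degrees; the focal length in pixels is half the picture's height over the tangent of half this angle, whatever the lens; pixels are square), "cx", "cy" (the principal point, pixels), "k1" (the pictures are not rectified: a ray, as slopes to the right and down, at radius r is drawn at 1 + k1 r^2 times it, then the intrinsics apply), "R" (3x3) and "t" (3): a world point X has camera coordinates R X + t. Camera axes: x right, y down, z forward; pixel columns grow to the right and rows downward; lengths in mm; the calibration is good to about 2 mm. A picture is of the moment at which its call begins. There is no depth.
- sign_off(): hands the job in; it is judged then, once.
The state is a dict: "time": time; "qpos": joint angles; "dq": joint speeds; "joint_efforts": joint torques, N m; "position": TCP position; "orientation": TCP orientation; "contact_force": force on the tool from outside, world axes, zero at the start; "ft_torque": the same for the moment, N m; "opening": finger opening in mm; "grasp_force": force on a finger pad.
Only numpy, scipy, OpenCV 4.12 (cv2) and the standard library are available. Lean on these libraries where they do the work, as an engineer would, in place of code of your own. Each camera call takes 0.05 s, during which the arm holds its last target. There are 200 camera calls.

## Working session

There is one attempt and no reset: what is moved stays moved. The work goes in short steps, Python scripts to look and compute and a tool call to move; the robot and the scene stay as the last step left them, time stands still between calls to the robot, and variables do not carry over. Pictures are saved under pics/ and viewed, at most 14 in all, crops included, and the job is handed in when it is done.

Besides the shell and the picture viewer there is one more tool, called after "Emit:" by a JSON object that holds its "fn" and its "kwargs". move_arm: Moves the arm, as the interface text tells. Shift numbers are shares of 0.08 m and turn numbers shares of pi/2 rad, none past 1 either way. Its arguments: {"type":"object","properties":{"rows":{"type":"string"}},"required":["rows"]}

```bash
ls; mkdir -p pics; cat > h.py <<'E'
import numpy as np, cv2
from workcell import observe, grab_frame, sign_off
def K(f):
    h=f["pixels"].shape[0]; F=h/2/np.tan(np.radians(f["vertical_fov"])/2)
    return np.array([[F,0,f["cx"]],[0,F,f["cy"]],[0,0,1]])
def to_plane(f,uv,z):
    uv=np.atleast_2d(np.array(uv,float)); k=K(f)
    d=(uv-[f["cx"],f["cy"]])/k[0,0]; u=d.copy()
    for _ in range(30): u=d/(1+f["k1"]*(u**2).sum(1,keepdims=True))
    R=np.array(f["R"]);t=np.array(f["t"]); C=-R.T@t
    w=np.c_[u,np.ones(len(u))]@R
    return C+w*((z-C[2])/w[:,2:3])
def proj(f,X):
    X=np.atleast_2d(X); c=X@np.array(f["R"]).T+np.array(f["t"]); u=c[:,:2]/c[:,2:]
    u=u*(1+f["k1"]*(u**2).sum(1,keepdims=True)); return u*K(f)[0,0]+[f["cx"],f["cy"]]
def save(f,n,crop=None,s=1):
    p=f["pixels"][:,:,::-1]
    if crop: p=p[crop[1]:crop[3],crop[0]:crop[2]]
    cv2.imwrite("pics/"+n+".png",cv2.resize(p,None,fx=s,fy=s,interpolation=cv2.INTER_CUBIC))
E
python3 - <<'E'
from h import *
import pickle
o=observe();print(o)
for n in("side","top"):
    f=grab_frame(n);save(f,n+"0",s=1.5);pickle.dump(f,open(n+"0.pkl","wb"))
    print(n,K(f),f["k1"],-np.array(f["R"]).T@f["t"],f["R"])
E
```

```text
pics
{'time': 0.0, 'qpos': array([ 1.22292464e+00,  3.59494431e-01,  1.51143624e+00,  2.02274946e-05,
        1.27250398e+00, -1.15090153e-01]), 'dq': array([-0.00121254,  0.00134692, -0.00109918, -0.00093529, -0.00019979,
        0.00043056]), 'joint_efforts': array([ 4.68620801e-04, -5.15374768e+01, -2.70728302e+01,  6.78448775e-02,
        3.43374582e-02, -1.51752502e-04]), 'position': array([138.18037398, 583.19648535, 243.81441402]), 'orientation': array([-3.64785258e-01, -3.11989663e+00,  2.80886518e-03]), 'contact_force': array([0.23611391, 0.67613826, 0.67226171]), 'ft_torque': array([-0.01902932, -0.04004409, -0.00732283]), 'grasp_force': 0.0, 'opening': 87.66480282105134}
side [[461.43075439   0.         257.60470138]
 [  0.         461.43075439 193.21098932]
 [  0.           0.           1.        ]] -0.14050198667529767 [ -74.19181018 -712.44620858  772.75720755] [[ 0.76057927 -0.64907801  0.01472791]
 [-0.36714741 -0.44870526 -0.81477995]
 [ 0.53546424  0.61429743 -0.57958323]]
top [[407.34046436   0.         255.63003061]
 [  0.         407.34046436 194.92500796]
 [  0.           0.           1.        ]] -0.09500966376465768 [ 306.38056154   13.26365103 1157.53524585] [[ 1.52329670e-03 -9.99998714e-01 -5.02169414e-04]
 [-9.69358250e-01 -1.35326524e-03 -2.45647618e-01]
 [ 2.45646622e-01  8.60976269e-04 -9.69359064e-01]]
```

View pics/top0.png

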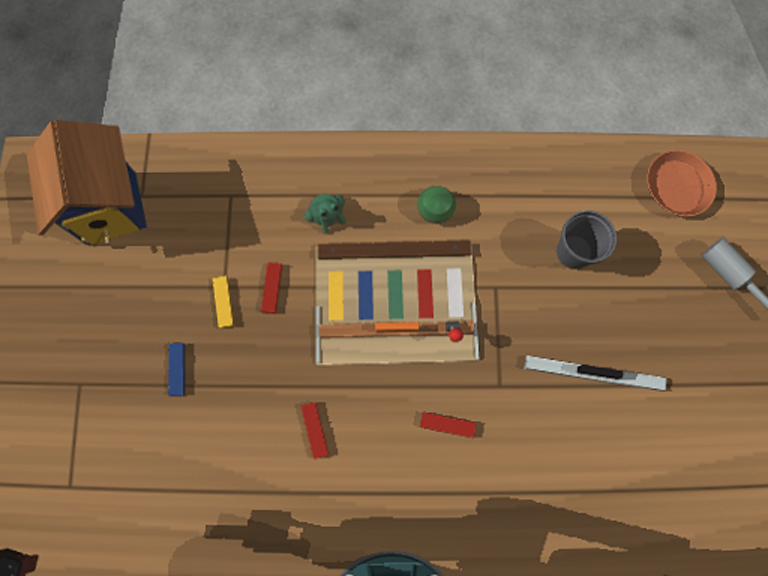

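View pics/side0.png

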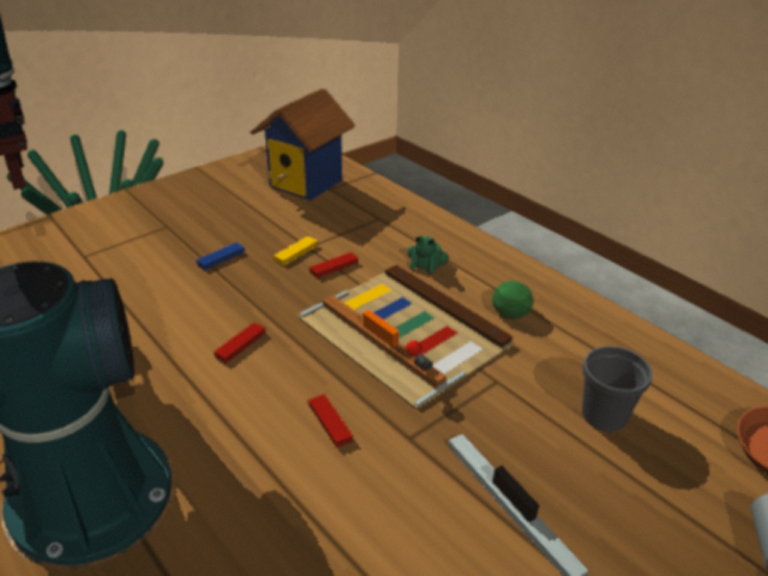

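Top view: jig in the middle (stripes Y,B,G,R,W from left to right at 336–455, ~293 px ×1.5), with the jaw half closed and the lever leaning near. Blue (177,368), yellow (222,302) and the leftmost red (272,288) are the slats. There is no green or white slat. The straightedge is at (597,372). The side view agrees.

```bash
cat >> h.py <<'E'
def hsv(f): return cv2.cvtColor(cv2.GaussianBlur(f["pixels"],(3,3),0),cv2.COLOR_RGB2HSV)
RNG={"red":[((0,150,70),(6,255,255)),((172,150,70),(180,255,255))],"blue":[((104,120,50),(122,255,255))],
"yellow":[((22,150,110),(30,255,255))],"green":[((45,80,40),(85,255,255))],"orange":[((7,200,150),(16,255,255))]}
def blobs(f,c,amin=60):
    H=hsv(f); m=sum(cv2.inRange(H,np.array(a),np.array(b)) for a,b in RNG[c])
    n,l,s,ce=cv2.connectedComponentsWithStats(m.astype(np.uint8))
    out=[]
    for i in range(1,n):
        if s[i,4]>=amin:
            ys,xs=np.nonzero(l==i); out.append((s[i,4],ce[i],np.c_[xs,ys]))
    return out
def blobpose(f,px,z):
    P=to_plane(f,px,z)[:,:2]; c=P.mean(0); w,V=np.linalg.eigh(np.cov((P-c).T)); v=V[:,1]; v=v*np.sign(v[0]+1e-9)
    return c,np.degrees(np.arctan2(v[1],v[0])),np.sqrt(12*w[::-1])
E
python3 - <<'E'
from h import *
import pickle
for n in("top","side"):
    f=pickle.load(open(n+"0.pkl","rb"))
    for c in RNG:
        for a,ce,px in blobs(f,c,40):
            print(n,c,a,ce.round(1),*[(lambda r:(z,r[0].round(1),round(r[1],1),r[2].round(0)))(blobpose(f,px,z)) for z in (6,14)])
    H=hsv(f)
    m=cv2.inRange(H,np.array((0,0,120)),np.array((180,50,255)))
    nn,l,s,ce=cv2.connectedComponentsWithStats(m)
    for i in range(1,nn):
        if 60<s[i,4]<3000:
            ys,xs=np.nonzero(l==i);r=blobpose(f,np.c_[xs,ys],16);print(n,"whitish",s[i],ce[i].round(1),r[0].round(1),round(r[1],1),r[2].round())
    m=cv2.inRange(H,np.array((0,0,0)),np.array((180,255,45)))
    nn,l,s,ce=cv2.connectedComponentsWithStats(m)
    for i in range(1,nn):
        if 60<s[i,4]<3000:
            ys,xs=np.nonzero(l==i);r=blobpose(f,np.c_[xs,ys],46);print(n,"dark",s[i],ce[i].round(1),r[0].round(1),round(r[1],1),r[2].round())
f=pickle.load(open("top0.pkl","rb"));save(f,"jig0",(200,150,460,270),3)
E
```

```text
top red 326 [180.6 191.6] (6, array([608.1, 234.4]), np.float64(-4.7), array([100.,  29.])) (14, array([606. , 232.8]), np.float64(-4.7), array([99., 29.]))
top red 284 [283.2 195.6] (6, array([596.4, -66.1]), np.float64(1.4), array([96., 26.])) (14, array([594.4, -65.5]), np.float64(1.4), array([95., 26.]))
top red 67 [303.4 222.7] (6, array([ 516. , -123.2]), np.float64(-70.5), array([24., 23.])) (14, array([ 514.6, -122.2]), np.float64(-70.5), array([24., 22.]))
top red 374 [209.3 286.4] (6, array([336.2, 142.4]), np.float64(15.3), array([100.,  28.])) (14, array([336. , 141.5]), np.float64(15.3), array([99., 28.]))
top red 367 [298.3 282.8] (6, array([ 346.4, -104.7]), np.float64(78.6), array([101.,  28.])) (14, array([ 346.1, -103.9]), np.float64(78.6), array([100.,  28.]))
top blue 71 [ 89.9 127.7] (6, array([813.1, 529.5]), np.float64(15.9), array([102.,  12.])) (14, array([809.5, 525.9]), np.float64(15.9), array([101.,  11.]))
top blue 220 [243.2 197. ] (6, array([592.2,  50.5]), np.float64(1.9), array([91., 21.])) (14, array([590.2,  50.3]), np.float64(1.9), array([90., 21.]
[... 4838 characters left out ...]
]
side whitish [506 330   6  21  81] [509.2 337.9] [ 693.1 -635.1] 30.7 [49. 11.]
side dark [  0  15   8  34 147] [ 2.2 35.8] [ 474.9 2219. ] 77.8 [743.  32.]
side dark [  0  52  16  48 559] [ 6.3 78.5] [ 304.  1453.4] 77.0 [597.  60.]
side dark [178  78  48  29 228] [195.4  90.1] [867.  759.6] 83.7 [289.  86.]
side dark [  3  99  11  23 146] [  9.1 108.9] [ 220.9 1090.8] 78.0 [218.  29.]
side dark [ 16 127  22  15 149] [ 26.4 134. ] [210.3 827.7] -81.6 [138.  29.]
side dark [407 242  17  17 181] [416.8 251.4] [ 734.7 -361.4] 17.9 [60. 28.]
side dark [390 254  26  32 523] [400.8 270.4] [ 652.5 -373.3] 34.9 [83. 47.]
side dark [329 312  29  35 396] [343.5 329. ] [ 430.2 -396.2] 77.0 [81. 23.]
```

View pics/jig0.png

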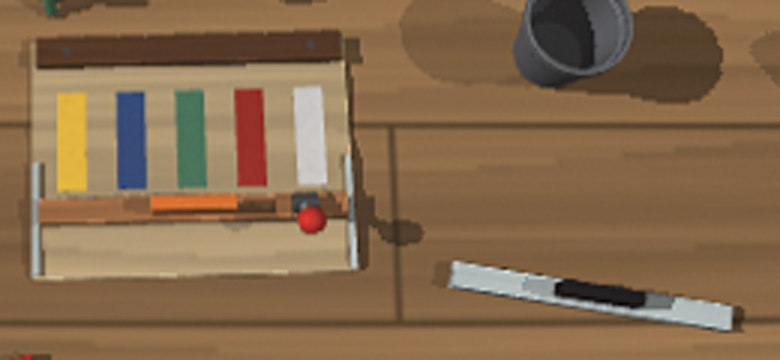

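Crop: stripes unobstructed, jaw just nearer than their near ends. The orange fin is at about px (265,217), the red ball at (303,223), and the straightedge's black fin is centred near (400,247).

```bash
cat >> h.py <<'E'
import json,os
from scipy.spatial.transform import Rotation as Rn
def tcp(): # measured x,y,z,phi(deg of tool y)
    o=observe(); R=Rn.from_rotvec(o["orientation"]).as_matrix(); p=o["position"]
    return np.array([*p,np.degrees(np.arctan2(R[1,1],R[0,1]))]),o,R
def getc(): return np.array(json.load(open("cmd.json")))
def setc(c): json.dump(list(map(float,c)),open("cmd.json","w"))
def plan(*wps,clos=0.0,dec=2):
    """waypoints (x,y,z,phi[,closure]); prints calls; stores final commanded pose"""
    c=getc()
    for w in wps:
        g=w[4] if len(w)>4 else clos
        while True:
            d=np.array(w[:3])-c[:3]; dphi=(w[3]-c[3]+180)%360-180
            a=np.radians(c[3]); ty=np.array([np.cos(a),np.sin(a)]); tx=np.array([-np.sin(a),np.cos(a)])*-1
            tx=np.array([ -np.cos(a+np.pi/2)*-1*-1, -np.sin(a+np.pi/2)*-1*-1]) if False else np.cross([*ty,0],[0,0,-1])[:2]
            s=np.array([d[:2]@tx,d[:2]@ty,-d[2]])/80; t=-dphi/90
            k=max(1,np.ceil(np.abs(s).max()-1e-9),np.ceil(abs(dphi)/40)); 
            s=(s/k).round(dec); t=round(t/k,3)
            n=int(max(np.ceil(np.linalg.norm(s)*80/50),np.ceil(abs(t)*90/8.5),1)); n=min(5,n+(1 if k==1 else 0))
            r=f"{s[0]:g} {s[1]:g} {s[2]:g} 0 0 {t:g} {g:g}"
            print(" ; ".join([r]*n))
            c[:2]+=80*(s[0]*tx+s[1]*ty); c[2]-=80*s[2]; c[3]-=90*t
            if k<=1: break
    setc(c); print("end",c.round(2))
E
python3 - <<'E'
from h import *
import pickle
from h import RNG
RNG["orange"]=[((5,170,130),(17,255,255))]
for n in("top","side"):
    f=pickle.load(open(n+"0.pkl","rb"))
    for a,ce,px in blobs(f,"orange",40):
        if abs(ce[0]-260)<30 and abs(ce[1]-217)<12:
            r=blobpose(f,px,52);print(n,a,ce.round(1),px.min(0),px.max(0),r[0].round(1),round(r[1],1),r[2].round())
f=pickle.load(open("top0.pkl","rb"))
# jig corners from crop px
cr=lambda x,y:(200+x/3,150+y/3)
print("rail near face top L,R z18",to_plane(f,[cr(38,68),cr(342,58)],18).round(1))
print("rail far top L,R z18",to_plane(f,[cr(37,39),cr(340,30)],18).round(1))
print("base near corners z6",to_plane(f,[cr(32,278),cr(358,268)],6).round(1))
t,o,R=tcp();print(t.round(2));setc([138.417,583.786,244.623,np.degrees(1.223+.115)])
plan((400,250,190,40),(530,-8,150,1.6))
E
```

```text
top 136 [264.6 217.2] [250 215] [278 220] [523.2 -10.5] -88.5 [80. 13.]
side 296 [240.3 210.2] [216 197] [265 223] [508.5  23.2] -75.8 [149.  32.]
rail near face top L,R z18 [[ 662.3  140.3   18. ]
 [ 673.  -157.2   18. ]]
rail far top L,R z18 [[ 692.1  142.1   18. ]
 [ 702.  -156.2   18. ]]
base near corners z6 [[ 458.2  141.7    6. ]
 [ 468.  -167.3    6. ]]
[138.25 583.29 243.93  76.66]
-0.83 -0.66 0.14 0 0 0.081 0 ; -0.83 -0.66 0.14 0 0 0.081 0
-0.91 -0.55 0.14 0 0 0.082 0 ; -0.91 -0.55 0.14 0 0 0.082 0
-0.97 -0.43 0.13 0 0 0.081 0 ; -0.97 -0.43 0.13 0 0 0.081 0
-0.68 -0.2 0.09 0 0 0.054 0 ; -0.68 -0.2 0.09 0 0 0.054 0
-0.69 -0.15 0.09 0 0 0.055 0 ; -0.69 -0.15 0.09 0 0 0.055 0
-0.7 -0.08 0.09 0 0 0.054 0 ; -0.7 -0.08 0.09 0 0 0.054 0 ; -0.7 -0.08 0.09 0 0 0.054 0
-0.88 -0.21 0.13 0 0 0.107 0 ; -0.88 -0.21 0.13 0 0 0.107 0
-0.9 -0.06 0.12 0 0 0.107 0 ; -0.9 -0.06 0.12 0 0 0.107 0
-0.9 0.09 0.13 0 0 0.107 0 ; -0.9 0.09 0.13 0 0 0.107 0
-0.86 0.25 0.12 0 0 0.106 0 ; -0.86 0.25 0.12 0 0 0.106 0 ; -0.86 0.25 0.12 0 0 0.106 0
end [530.32  -7.64 150.22   1.6 ]
```

Emit:
{"fn": "move_arm", "kwargs": {"rows": "-0.83 -0.66 0.14 0 0 0.081 0 ; -0.83 -0.66 0.14 0 0 0.081 0"}}

```text
time: 0.3
position: [191.1, 515.7, 232.6]
orientation: [0.565, 3.09, -0.002]
contact_force: [0.5, -0.6, -0.6]
opening: 88.1
grasp_force: 0.0
```

Emit:
{"fn": "move_arm", "kwargs": {"rows": "-0.91 -0.55 0.14 0 0 0.082 0 ; -0.91 -0.55 0.14 0 0 0.082 0"}}

```text
time: 0.5
position: [244.1, 447.9, 221.5]
orientation: [0.765, 3.047, -0.003]
contact_force: [-1.0, 0.9, -0.5]
opening: 88.1
grasp_force: 0.0
```

Emit:
{"fn": "move_arm", "kwargs": {"rows": "-0.97 -0.43 0.13 0 0 0.081 0 ; -0.97 -0.43 0.13 0 0 0.081 0"}}

```text
time: 0.7
position: [296.6, 381.1, 211.3]
orientation: [0.958, 2.992, -0.002]
contact_force: [-0.4, -0.4, 0.1]
opening: 87.5
grasp_force: 0.0
```

Emit:
{"fn": "move_arm", "kwargs": {"rows": "-0.68 -0.2 0.09 0 0 0.054 0 ; -0.68 -0.2 0.09 0 0 0.054 0"}}

```text
time: 0.9
position: [332.8, 335.3, 203.9]
orientation: [1.087, 2.947, -0.004]
contact_force: [-0.4, 0.0, -0.1]
opening: 87.5
grasp_force: 0.0
```

Emit:
{"fn": "move_arm", "kwargs": {"rows": "-0.69 -0.15 0.09 0 0 0.055 0 ; -0.69 -0.15 0.09 0 0 0.055 0"}}

```text
time: 1.1
position: [367.1, 291.7, 196.9]
orientation: [1.21, 2.898, -0.002]
contact_force: [-0.8, -0.0, 0.2]
opening: 88.1
grasp_force: 0.0
```

Emit:
{"fn": "move_arm", "kwargs": {"rows": "-0.7 -0.08 0.09 0 0 0.054 0 ; -0.7 -0.08 0.09 0 0 0.054 0 ; -0.7 -0.08 0.09 0 0 0.054 0"}}

```text
time: 1.4
position: [400.5, 249.8, 190.0]
orientation: [-1.328, -2.846, 0.001]
contact_force: [0.3, -0.4, 0.0]
opening: 87.9
grasp_force: 0.0
```

Emit:
{"fn": "move_arm", "kwargs": {"rows": "-0.88 -0.21 0.13 0 0 0.107 0 ; -0.88 -0.21 0.13 0 0 0.107 0"}}

```text
time: 1.6
position: [432.6, 185.6, 179.7]
orientation: [1.562, 2.726, -0.0]
contact_force: [0.4, 0.6, 0.7]
opening: 87.8
grasp_force: 0.0
```

Emit:
{"fn": "move_arm", "kwargs": {"rows": "-0.9 -0.06 0.12 0 0 0.107 0 ; -0.9 -0.06 0.12 0 0 0.107 0"}}

```text
time: 1.8
position: [465.8, 120.4, 170.2]
orientation: [1.787, 2.583, 0.0]
contact_force: [0.5, 0.4, 1.5]
opening: 87.9
grasp_force: 0.0
```

Emit:
{"fn": "move_arm", "kwargs": {"rows": "-0.9 0.09 0.13 0 0 0.107 0 ; -0.9 0.09 0.13 0 0 0.107 0"}}

```text
time: 2.0
position: [498.6, 55.5, 159.8]
orientation: [1.998, 2.424, 0.001]
contact_force: [-0.4, 0.8, -0.6]
opening: 88.2
grasp_force: 0.0
```

Emit:
{"fn": "move_arm", "kwargs": {"rows": "-0.86 0.25 0.12 0 0 0.106 0 ; -0.86 0.25 0.12 0 0 0.106 0 ; -0.86 0.25 0.12 0 0 0.106 0"}}

```text
time: 2.3
position: [531.8, -8.1, 150.1]
orientation: [2.19, 2.251, 0.001]
contact_force: [-0.3, -0.2, -0.5]
opening: 87.7
grasp_force: 0.0
```

```bash
python3 - <<'E'
from h import *
print(tcp()[0].round(2))
plan((522.5,-9.5,48,1.7),(522.5,-9.5,48,1.7,0.9))
# jaw open: fin at jig x=-91 
e=np.array([np.cos(np.radians(1.7)),np.sin(np.radians(1.7))]); j=np.array([578.7,-8.3])-91*e; print(j)
E
```

```text
[531.84  -8.11 150.07   1.57]
-0.01 -0.05 0.64 0 0 -0.001 0 ; -0.01 -0.05 0.64 0 0 -0.001 0
-0.01 -0.05 0.64 0 0 -0 0 ; -0.01 -0.05 0.64 0 0 -0 0 ; -0.01 -0.05 0.64 0 0 -0 0
-0 0 -0 0 0 -0 0.9 ; -0 0 -0 0 0 -0 0.9
end [522.37  -9.47  47.82   1.69]
[487.74005273 -10.99962821]
```

Emit:
{"fn": "move_arm", "kwargs": {"rows": "-0.01 -0.05 0.64 0 0 0 0 ; -0.01 -0.05 0.64 0 0 0 0"}}

```text
time: 2.5
position: [521.4, -6.0, 95.4]
orientation: [-2.182, -2.249, 0.009]
contact_force: [-1.7, 0.2, -0.1]
opening: 88.0
grasp_force: 0.0
```

Emit:
{"fn": "move_arm", "kwargs": {"rows": "-0.01 -0.05 0.64 0 0 0 0 ; -0.01 -0.05 0.64 0 0 0 0 ; -0.01 -0.05 0.64 0 0 0 0"}}

```text
time: 2.8
position: [521.2, -8.0, 48.4]
orientation: [-2.186, -2.252, 0.003]
contact_force: [-0.4, -0.6, 0.1]
opening: 87.5
grasp_force: 0.0
```

Emit:
{"fn": "move_arm", "kwargs": {"rows": "0 0 0 0 0 0 1 ; 0 0 0 0 0 0 1; 0 0 0 0 0 0 1; 0 0 0 0 0 0 1; 0 0 0 0 0 0 1"}}

```text
time: 3.3
position: [522.6, -9.6, 48.4]
orientation: [2.19, 2.252, 0.001]
contact_force: [0.5, 0.1, -0.5]
opening: 51.1
grasp_force: 0.0
```

Emit:
{"fn": "move_arm", "kwargs": {"rows": "0 0 0 0 0 0 1 ; 0 0 0 0 0 0 1; 0 0 0 0 0 0 1; 0 0 0 0 0 0 1; 0 0 0 0 0 0 1"}}

```text
time: 3.8
position: [523.1, -9.5, 47.9]
orientation: [2.19, 2.251, 0.001]
contact_force: [2.4, 0.4, -1.5]
opening: 14.0
grasp_force: 30.0
```

Emit:
{"fn": "move_arm", "kwargs": {"rows": "0 -0.15 0 0 0 0 1 ; 0 -0.3 0 0 0 0 1; 0 -0.38 0 0 0 0 1; 0 -0.38 0 0 0 0 1"}}

```text
time: 4.2
position: [490.8, -10.4, 47.8]
orientation: [-2.189, -2.252, 0.002]
contact_force: [0.3, -2.1, 0.1]
opening: 13.9
grasp_force: 30.0
```

Emit:
{"fn": "move_arm", "kwargs": {"rows": "0 -0.03 0 0 0 0 1 ; 0 -0.03 0 0 0 0 1;0 -0.03 0 0 0 0 1"}}

```text
time: 4.5
position: [489.7, -10.5, 47.9]
orientation: [2.19, 2.252, -0.0]
contact_force: [1.5, -0.5, -2.9]
opening: 13.8
grasp_force: 30.0
```

Emit:
{"fn": "move_arm", "kwargs": {"rows": "0 -0.03 0 0 0 0 1 ; 0 -0.03 0 0 0 0 1;0 -0.03 0 0 0 0 1"}}

```text
time: 4.8
position: [488.8, -10.5, 47.9]
orientation: [2.189, 2.251, 0.003]
contact_force: [5.7, 1.3, -8.4]
opening: 14.0
grasp_force: 30.0
```

Emit:
{"fn": "move_arm", "kwargs": {"rows": "0 -0.03 0 0 0 0 1 ; 0 -0.03 0 0 0 0 1;0 -0.03 0 0 0 0 1"}}

```text
time: 5.1
position: [488.4, -10.5, 47.9]
orientation: [2.188, 2.249, 0.006]
contact_force: [5.7, 0.8, -4.1]
opening: 14.8
grasp_force: 3.0
```

```bash
python3 - <<'E'
from h import *
t,o,R=tcp();print(t.round(2),o["contact_force"],o["time"])
E
```

```text
[488.38 -10.55  47.95   1.57] [ 5.69857933  0.81139453 -4.05053878] 5.1
```

Emit:
{"fn": "move_arm", "kwargs": {"rows": "0 0.04 0 0 0 0 0 ; 0 0.04 0 0 0 0 0 ; 0 0.04 0 0 0 0 0 ; 0 0.04 0 0 0 0 0; 0 0.04 0 0 0 0 0"}}

```text
time: 5.6
position: [487.5, -10.4, 47.9]
orientation: [-2.19, -2.252, 0.001]
contact_force: [0.5, 0.1, 0.1]
opening: 51.5
grasp_force: 0.0
```

Emit:
{"fn": "move_arm", "kwargs": {"rows": "0 0 0 0 0 0 0 ; 0 0 -0.3 0 0 0 0 ; 0 0 -0.8 0 0 0 0 ; 0 0 -1 0 0 0 0; 0 0 -1 0 0 0 0"}}

```text
time: 6.1
position: [489.8, -10.7, 130.1]
orientation: [2.187, 2.249, 0.004]
contact_force: [0.4, -0.7, -0.9]
opening: 87.0
grasp_force: 0.0
```

```bash
python3 - <<'E'
from h import *
import pickle
f=grab_frame("top");s=grab_frame("side");pickle.dump((f,s),open("f1.pkl","wb"))
a=np.radians(1.69);setc([522.37-.43*80*np.cos(a),-9.47-.43*80*np.sin(a),47.82+80,1.69]);print(getc(),tcp()[0].round(1))
for g in(f,s):
    H=hsv(g); m=cv2.inRange(H,np.array((0,0,110)),np.array((180,60,255)))|cv2.inRange(H,np.array((0,0,0)),np.array((180,255,45)))
    m[:, :300]=0; 
    n,l,st,ce=cv2.connectedComponentsWithStats(m)
    for i in range(1,n):
        if st[i,4]>400:
            ys,xs=np.nonzero(l==i); P=to_plane(g,np.c_[xs,ys],16)[:,:2]
            if P[:,0].mean()>550: continue
            hull=cv2.minAreaRect(P.astype(np.float32));print(st[i],hull)
b=blobs(f,"orange",30);print([ (x[1].round(1),blobpose(f,x[2],52)[0].round(1)) for x in b])
save(f,"t1",(180,130,460,290),2.8)
E
```

```text
[487.98496322 -10.48451749 127.82         1.69      ] [487.8 -10.4 127.6   1.6]
[350 237  95  24 753] ((438.9896240234375, -387.1174621582031), (274.3664245605469, 26.745094299316406), 80.71926879882812)
[ 316  309   76   75 1136] ((440.9229431152344, -418.59466552734375), (214.12744140625, 39.13951110839844), 80.71752166748047)
[]
```

View pics/t1.png

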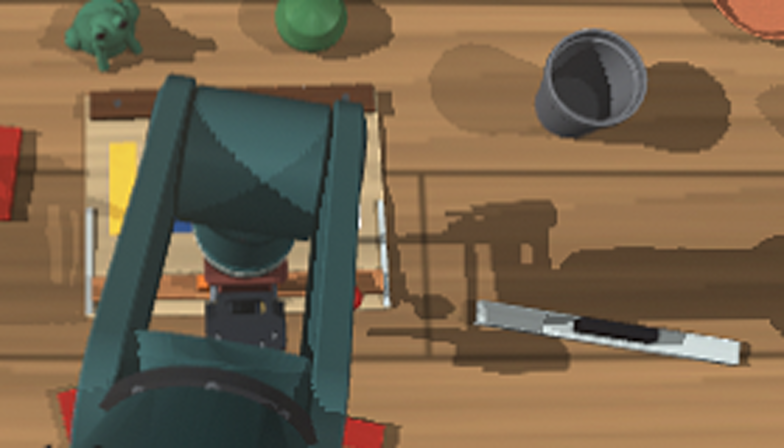

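Jaw is open with the bar near the base's front edge. The straightedge is unmoved, centred near world (438.5,-386). Frog, paperweight and pot are untouched.

```bash
python3 - <<'E'
from h import *
plan((438.5,-386,130,-9.3),(438.5,-386,42,-9.3))
E
```

```text
-0.93 -0.15 -0.01 0 0 0.024 0 ; -0.93 -0.15 -0.01 0 0 0.024 0
-0.94 -0.12 -0 0 0 0.025 0 ; -0.94 -0.12 -0 0 0 0.025 0
-0.95 -0.08 -0.01 0 0 0.024 0 ; -0.95 -0.08 -0.01 0 0 0.024 0
-0.94 -0.04 -0 0 0 0.025 0 ; -0.94 -0.04 -0 0 0 0.025 0
-0.95 -0.01 -0.01 0 0 0.024 0 ; -0.95 -0.01 -0.01 0 0 0.024 0 ; -0.95 -0.01 -0.01 0 0 0.024 0
-0 0 0.55 0 0 0 0
-0 0 0.55 0 0 0 0 ; -0 0 0.55 0 0 0 0
end [ 438.16 -385.9    42.22   -9.29]
```

Emit:
{"fn": "move_arm", "kwargs": {"rows": "-0.93 -0.15 -0.01 0 0 0.024 0 ; -0.93 -0.15 -0.01 0 0 0.024 0"}}

```text
time: 6.4
position: [476.9, -86.1, 127.2]
orientation: [-2.23, -2.21, 0.003]
contact_force: [0.9, 0.8, -0.8]
opening: 87.6
grasp_force: 0.0
```

Emit:
{"fn": "move_arm", "kwargs": {"rows": "-0.94 -0.12 0 0 0 0.025 0 ; -0.94 -0.12 0 0 0 0.025 0"}}

```text
time: 6.6
position: [466.5, -162.4, 127.1]
orientation: [-2.276, -2.163, 0.002]
contact_force: [0.6, 0.2, 0.1]
opening: 87.6
grasp_force: 0.0
```

Emit:
{"fn": "move_arm", "kwargs": {"rows": "-0.95 -0.08 -0.01 0 0 0.024 0 ; -0.95 -0.08 -0.01 0 0 0.024 0"}}

```text
time: 6.8
position: [456.5, -238.3, 127.8]
orientation: [-2.317, -2.12, 0.002]
contact_force: [0.1, -0.1, 0.2]
opening: 87.7
grasp_force: 0.0
```

Emit:
{"fn": "move_arm", "kwargs": {"rows": "-0.94 -0.04 0 0 0 0.025 0 ; -0.94 -0.04 0 0 0 0.025 0"}}

```text
time: 7.0
position: [446.8, -313.2, 127.7]
orientation: [-2.358, -2.074, 0.001]
contact_force: [-0.1, 0.1, -0.3]
opening: 87.8
grasp_force: 0.0
```

Emit:
{"fn": "move_arm", "kwargs": {"rows": "-0.95 -0.01 -0.01 0 0 0.024 0 ; -0.95 -0.01 -0.01 0 0 0.024 0 ; -0.95 -0.01 -0.01 0 0 0.024 0;-0.95 -0.01 -0.01 0 0 0.024 0;-0.95 -0.01 -0.01 0 0 0.024 0"}}

```text
time: 7.5
position: [436.9, -383.8, 129.0]
orientation: [-2.393, -2.031, -0.0]
contact_force: [-0.3, -0.5, 0.6]
opening: 87.9
grasp_force: 0.0
```

Emit:
{"fn": "move_arm", "kwargs": {"rows": "0 0 0.55 0 0 0 0 ; 0 0 0.55 0 0 0 0"}}

```text
time: 7.7
position: [435.2, -381.4, 82.3]
orientation: [-2.387, -2.028, 0.0]
contact_force: [-1.2, 1.6, -0.2]
opening: 88.0
grasp_force: 0.0
```

Emit:
{"fn": "move_arm", "kwargs": {"rows": "0 0 0.4 0 0 0 0 ; 0 0 0.55 0 0 0 0; 0 0 0.55 0 0 0 0; 0 0 0.55 0 0 0 0"}}

```text
time: 8.1
position: [437.9, -385.6, 43.2]
orientation: [2.395, 2.033, -0.0]
contact_force: [0.8, 1.0, -0.4]
opening: 87.9
grasp_force: 0.0
```

Emit:
{"fn": "move_arm", "kwargs": {"rows": "0 0 0 0 0 0 1 ; 0 0 0 0 0 0 1; 0 0 0 0 0 0 1; 0 0 0 0 0 0 1; 0 0 0 0 0 0 1"}}

```text
time: 8.6
position: [437.6, -385.9, 42.6]
orientation: [2.395, 2.032, -0.0]
contact_force: [0.2, 0.1, -0.0]
opening: 51.2
grasp_force: 0.0
```

Emit:
{"fn": "move_arm", "kwargs": {"rows": "0 0 0 0 0 0 1 ; 0 0 0 0 0 0 1; 0 0 0 0 0 0 1; 0 0 0 0 0 0 1; 0 0 0 0 0 0 1"}}

```text
time: 9.1
position: [438.2, -386.2, 42.5]
orientation: [2.395, 2.031, 0.0]
contact_force: [0.9, -0.5, -2.9]
opening: 13.9
grasp_force: 30.0
```

```bash
python3 - <<'E'
from h import *
a=np.radians(1.7);e=np.array([np.cos(a),np.sin(a)]);n=np.array([-e[1],e[0]])
J=np.array([578.7,-8.6]); p=J+74*e; print(p)
plan((438.2,-386,165,-9.3),(500,-250,165,-4),(*p,165,1.7),(*p,62,1.7),clos=1)
E
```

```text
[652.66742965  -6.40469794]
-0 0 -0.77 0 0 0 1 ; -0 0 -0.77 0 0 0 1
-0 0 -0.76 0 0 0 1 ; -0 0 -0.76 0 0 0 1 ; -0 0 -0.76 0 0 0 1
0.9 0.24 -0 0 0 -0.029 1 ; 0.9 0.24 -0 0 0 -0.029 1
0.89 0.29 -0 0 0 -0.03 1 ; 0.89 0.29 -0 0 0 -0.03 1 ; 0.89 0.29 -0 0 0 -0.03 1
0.79 0.42 -0 0 0 -0.016 1 ; 0.79 0.42 -0 0 0 -0.016 1
0.78 0.44 -0 0 0 -0.016 1 ; 0.78 0.44 -0 0 0 -0.016 1
0.77 0.47 -0 0 0 -0.016 1 ; 0.77 0.47 -0 0 0 -0.016 1
0.76 0.48 -0 0 0 -0.015 1 ; 0.76 0.48 -0 0 0 -0.015 1 ; 0.76 0.48 -0 0 0 -0.015 1
0 -0 0.64 0 0 -0 1 ; 0 -0 0.64 0 0 -0 1
0 -0 0.64 0 0 -0 1 ; 0 -0 0.64 0 0 -0 1 ; 0 -0 0.64 0 0 -0 1
end [652.7   -6.54  62.22   1.69]
```

Emit:
{"fn": "move_arm", "kwargs": {"rows": "0 0 -0.2 0 0 0 1 ; 0 0 -0.5 0 0 0 1 ; 0 0 -0.77 0 0 0 1"}}

```text
time: 9.4
position: [436.8, -385.1, 103.8]
orientation: [-2.394, -2.031, 0.001]
contact_force: [1.3, -0.8, -3.0]
opening: 13.8
grasp_force: 30.0
```

Emit:
{"fn": "move_arm", "kwargs": {"rows": "0 0 -0.4 0 0 0 1 ; 0 0 -0.76 0 0 0 1 ; 0 0 -0.76 0 0 0 1"}}

```text
time: 9.7
position: [439.0, -387.5, 168.0]
orientation: [2.391, 2.028, -0.0]
contact_force: [1.2, -1.3, -3.8]
opening: 13.9
grasp_force: 30.0
```

Emit:
{"fn": "move_arm", "kwargs": {"rows": "0.3 0.1 0 0 0 -0.01 1 ; 0.6 0.16 0 0 0 -0.02 1; 0.9 0.24 0 0 0 -0.029 1"}}

```text
time: 10.0
position: [467.1, -316.3, 162.6]
orientation: [-2.346, -2.084, 0.001]
contact_force: [0.3, 0.1, -3.5]
opening: 14.0
grasp_force: 30.0
```

Emit:
{"fn": "move_arm", "kwargs": {"rows": "0.3 0.1 0 0 0 -0.01 1 ; 0.6 0.2 0 0 0 -0.02 1 ; 0.89 0.29 0 0 0 -0.03 1"}}

```text
time: 10.3
position: [498.8, -248.2, 162.5]
orientation: [-2.296, -2.14, 0.002]
contact_force: [1.2, 0.4, -3.1]
opening: 13.9
grasp_force: 30.0
```

Emit:
{"fn": "move_arm", "kwargs": {"rows": "0.25 0.14 0 0 0 -0.005 1 ; 0.5 0.28 0 0 0 -0.01 1;0.79 0.42 0 0 0 -0.016 1"}}

```text
time: 10.6
position: [536.8, -188.1, 162.5]
orientation: [-2.27, -2.168, 0.002]
contact_force: [0.3, -0.9, -3.4]
opening: 14.0
grasp_force: 30.0
```

Emit:
{"fn": "move_arm", "kwargs": {"rows": "0.25 0.14 0 0 0 -0.005 1 ; 0.5 0.28 0 0 0 -0.01 1;0.78 0.44 0 0 0 -0.016 1"}}

```text
time: 10.9
position: [574.6, -127.4, 162.4]
orientation: [-2.242, -2.196, 0.003]
contact_force: [0.4, -0.5, -3.6]
opening: 13.8
grasp_force: 30.0
```

Emit:
{"fn": "move_arm", "kwargs": {"rows": "0.25 0.15 0 0 0 -0.005 1 ; 0.5 0.3 0 0 0 -0.01 1;0.77 0.47 0 0 0 -0.016 1"}}

```text
time: 11.2
position: [613.4, -66.7, 162.2]
orientation: [-2.214, -2.224, 0.004]
contact_force: [-0.1, -0.1, -2.2]
opening: 13.9
grasp_force: 30.0
```

Emit:
{"fn": "move_arm", "kwargs": {"rows": "0.25 0.15 0 0 0 -0.005 1 ; 0.5 0.32 0 0 0 -0.01 1;0.76 0.48 0 0 0 -0.015 1;0.76 0.48 0 0 0 -0.015 1"}}

```text
time: 11.6
position: [653.0, -4.1, 162.3]
orientation: [-2.186, -2.253, 0.001]
contact_force: [-0.1, -0.6, -4.2]
opening: 14.0
grasp_force: 30.0
```

```bash
python3 - <<'E'
from h import *
t,o,R=tcp();print(t.round(2),o["contact_force"],o["opening"])
f=grab_frame("top");s=grab_frame("side")
im=np.hstack([f["pixels"][100:300,130:430],s["pixels"][120:320,130:430]])[:,:,::-1]
cv2.imwrite("pics/c2.png",cv2.resize(im,None,fx=1.33,fy=1.33,interpolation=cv2.INTER_CUBIC))
E
```

```text
[652.95  -4.06 162.25   1.74] [-0.05016693 -0.58823404 -4.17926947] 14.01060502093869
```

View pics/c2.png

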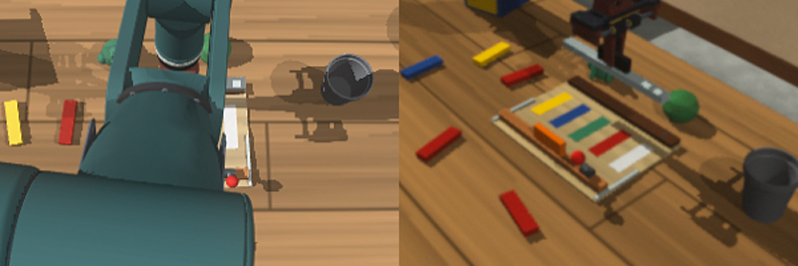

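The straightedge is held level above the rail and the slats haven't moved. Side view shows it well. Lowering.

Emit:
{"fn": "move_arm", "kwargs": {"rows": "0 0 0.3 0 0 0 1 ; 0 0 0.64 0 0 0 1 ; 0 0 0.64 0 0 0 1"}}

```text
time: 12.0
position: [648.3, -7.4, 109.0]
orientation: [-2.186, -2.246, 0.01]
contact_force: [-1.4, 0.2, -4.1]
opening: 13.9
grasp_force: 30.0
```

Emit:
{"fn": "move_arm", "kwargs": {"rows": "0 0 0.3 0 0 0 1 ; 0 0 0.64 0 0 0 1 ; 0 0 0.64 0 0 0 1; 0 0 0.64 0 0 0 1"}}

```text
time: 12.4
position: [652.3, -7.2, 62.7]
orientation: [-2.19, -2.251, 0.001]
contact_force: [-0.4, 0.2, -3.4]
opening: 13.5
grasp_force: 30.0
```

Emit:
{"fn": "move_arm", "kwargs": {"rows": "0 0 0.1 0 0 0 1 ; 0 0 0.145 0 0 0 1 ; 0 0 0.145 0 0 0 1; 0 0 0.145 0 0 0 1; 0 0 0.145 0 0 0 1"}}

```text
time: 12.9
position: [652.9, -6.8, 51.0]
orientation: [2.19, 2.252, 0.0]
contact_force: [-0.5, 0.1, -3.4]
opening: 13.6
grasp_force: 30.0
```

```bash
python3 - <<'E'
from h import *
t,o,R=tcp();print(t.round(2),o["contact_force"],o["opening"])
f=grab_frame("top");s=grab_frame("side")
im=np.hstack([cv2.resize(f["pixels"][150:230,200:330],None,fx=3,fy=3),cv2.resize(s["pixels"][160:290,190:350],None,fx=2.5,fy=2.5)[:240,:400]])[:,:,::-1]
cv2.imwrite("pics/c3.png",cv2.resize(s["pixels"][150:290,190:350][:,:,::-1],None,fx=4,fy=4,interpolation=cv2.INTER_CUBIC))
E
```

```text
[652.95  -6.75  51.04   1.61] [-0.54974637  0.07413545 -3.35434715] 13.639463716032123
```

View pics/c3.png

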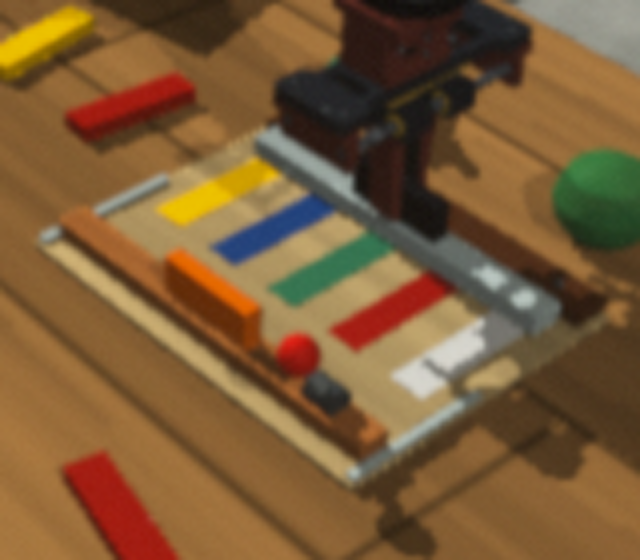

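```bash
python3 - <<'E'
from h import *
s=grab_frame("side");a=np.radians(1.7);e=np.array([np.cos(a),np.sin(a)]);n=np.array([-e[1],e[0]]);J=np.array([578.7,-8.6])
c=lambda x,y:(190+x/4,150+y/4)
def j(p,z): q=to_plane(s,p,z)[:,:2]-J; return np.c_[q@e,q@n].round(1)
print("bar top NL,NR,FR",j([c(255,140),c(540,312),c(560,297)],24.8))
print("bar bottom NR",j([c(540,328)],8.8))
print("rail top FR-ish,NR",j([c(606,297),c(580,318)],18))
print("base near L/R corner",j([c(42,237),c(352,488)],6))
print("TCP",((tcp()[0][:2]-J)@e,(tcp()[0][:2]-J)@n))
for col,y in(("yellow",116),("blue",58),("green",0),("red",-58)):
    for A,ce,px in blobs(s,col,100):
        r=blobpose(s,px,6)[0]-J
        if abs(r[0])<60 and abs(r[1])<150: print(col,y,r@e,r@n,"expected px",proj(s,[*(J+16*e+y*n),6]),ce)
E
```

```text
bar top NL,NR,FR [[  59.7  125.1]
 [  67.7 -138.1]
 [  88.9 -136.7]]
bar bottom NR [[  71.4 -137.1]]
rail top FR-ish,NR [[ 118.5 -151.7]
 [  89.3 -154.2]]
base near L/R corner [[-109.8  153.5]
 [-117.5 -157.9]]
TCP (np.float64(74.14732560350639), np.float64(-0.33091720652615203))
yellow 116 14.924784139261526 116.33740502488385 expected px [[244.31136823 197.58318354]] [243.86607143 197.72767857]
blue 58 17.610942297829393 58.62368830736497 expected px [[258.09492604 206.92406908]] [258.29850746 206.63432836]
green 0 16.226496689150007 0.5229651588852519 expected px [[272.64689467 216.78037554]] [272.49029126 216.70873786]
red -58 15.765081677879863 -57.23881111770434 expected px [[288.01393128 227.18278638]] [287.66037736 227.13679245]
```

Emit:
{"fn": "move_arm", "kwargs": {"rows": "0 0 0.025 0 0 0 1 ; 0 0 0.025 0 0 0 1; 0 0.03 0.025 0 0 0 1; 0 0.03 0.025 0 0 0 1"}}

```text
time: 13.45
position: [655.5, -6.7, 48.7]
orientation: [2.19, 2.252, 0.0]
contact_force: [0.4, -0.3, -3.0]
opening: 13.9
grasp_force: 30.0
```

Emit:
{"fn": "move_arm", "kwargs": {"rows": "0 0.015 0 0 0 0 1 ; 0 0.015 0 0 0 0 1; 0 0.015 0 0 0 0 1"}}

```text
time: 13.75
position: [656.3, -6.7, 48.6]
orientation: [2.19, 2.252, -0.0]
contact_force: [0.1, -0.1, -2.5]
opening: 14.1
grasp_force: 30.0
```

Emit:
{"fn": "move_arm", "kwargs": {"rows": "0 0.015 0 0 0 0 1 ; 0 0.015 0 0 0 0 1; 0 0.015 0 0 0 0 1"}}

```text
time: 14.05
position: [657.5, -6.6, 48.7]
orientation: [2.19, 2.252, -0.0]
contact_force: [-0.4, -0.4, -2.5]
opening: 13.5
grasp_force: 30.0
```

Emit:
{"fn": "move_arm", "kwargs": {"rows": "0 0.01 0 0 0 0 1 ; 0 0.01 0 0 0 0 1; 0 0.01 0 0 0 0 1"}}

```text
time: 14.35
position: [657.8, -6.6, 48.6]
orientation: [-2.19, -2.252, 0.001]
contact_force: [-1.8, 0.3, -2.8]
opening: 13.9
grasp_force: 30.0
```

Emit:
{"fn": "move_arm", "kwargs": {"rows": "0 0.01 0 0 0 0 1 ; 0 0.01 0 0 0 0 1; 0 0.01 0 0 0 0 1"}}

```text
time: 14.65
position: [657.9, -6.6, 48.5]
orientation: [-2.189, -2.251, 0.003]
contact_force: [-5.7, 0.0, 0.2]
opening: 13.9
grasp_force: 30.0
```

Emit:
{"fn": "move_arm", "kwargs": {"rows": "0 0.01 0 0 0 0 1 ; 0 0.01 0 0 0 0 1; 0 0.01 0 0 0 0 1"}}

```text
time: 14.95
position: [658.0, -6.6, 48.5]
orientation: [-2.188, -2.251, 0.004]
contact_force: [-6.9, -0.7, 2.4]
opening: 14.2
grasp_force: 30.0
```

Emit:
{"fn": "move_arm", "kwargs": {"rows": "0 0.01 0.005 0 0 0 1 ; 0 0.02 0.005 0 0 0 1; 0 0.02 0.005 0 0 0 1"}}

```text
time: 15.25
position: [658.1, -6.5, 48.5]
orientation: [-2.187, -2.249, 0.007]
contact_force: [-11.6, -1.5, 9.5]
opening: 13.9
grasp_force: 30.0
```

```bash
python3 - <<'E'
from h import *
t,o,R=tcp();print(t.round(2),o["contact_force"],o["ft_torque"],R.round(4))
E
```

```text
[658.06  -6.52  48.48   1.62] [-11.64900625  -1.50865968   9.45523612] [-0.35563989  2.11044781  0.0202416 ] [[-2.830e-02  9.996e-01 -6.600e-03]
 [ 9.996e-01  2.830e-02 -2.000e-04]
 [ 0.000e+00 -6.600e-03 -1.000e+00]]
```

Emit:
{"fn": "move_arm", "kwargs": {"rows": "0 0 0 0 0 0 0; 0 0 0 0 0 0 0; 0 -0.03 0 0 0 0 0; 0 -0.04 -0.02 0 0 0 0; 0 -0.04 -0.02 0 0 0 0"}}

```text
time: 15.75
position: [658.9, -6.6, 50.3]
orientation: [2.189, 2.252, 0.001]
contact_force: [0.5, 0.2, -0.3]
opening: 50.4
grasp_force: 0.0
```

Emit:
{"fn": "move_arm", "kwargs": {"rows": "0 0 0 0 0 0 0; 0 0 -0.1 0 0 0 0; 0 0 -0.5 0 0 0 0; 0 0 -1 0 0 0 0; 0 0 -1 0 0 0 0"}}

```text
time: 16.25
position: [662.5, -7.0, 136.0]
orientation: [2.184, 2.246, 0.01]
contact_force: [0.6, -0.5, 0.5]
opening: 87.1
grasp_force: 0.0
```

```bash
python3 - <<'E'
from h import *
a=np.radians(1.69);d=8.8-3.2
setc([652.7+d*np.cos(a),-6.54+d*np.sin(a),48.22+1.6+80,1.69]);print(getc(),tcp()[0])
plan((560,160,150,50),(446.5,408.5,130,94.8))
E
```

```text
[658.29756413  -6.37484599 129.82         1.69      ] [662.46415007  -6.98739828 136.04172257   1.60599022]
0.71 -0.39 -0.08 0 0 -0.179 0 ; 0.71 -0.39 -0.08 0 0 -0.179 0
0.78 -0.18 -0.09 0 0 -0.179 0 ; 0.78 -0.18 -0.09 0 0 -0.179 0
0.8 0.05 -0.08 0 0 -0.179 0 ; 0.8 0.05 -0.08 0 0 -0.179 0 ; 0.8 0.05 -0.08 0 0 -0.179 0
0.77 0.37 0.06 0 0 -0.124 0 ; 0.77 0.37 0.06 0 0 -0.124 0
0.69 0.51 0.06 0 0 -0.125 0 ; 0.69 0.51 0.06 0 0 -0.125 0
0.57 0.63 0.06 0 0 -0.124 0 ; 0.57 0.63 0.06 0 0 -0.124 0
0.44 0.73 0.07 0 0 -0.125 0 ; 0.44 0.73 0.07 0 0 -0.125 0 ; 0.44 0.73 0.07 0 0 -0.125 0
end [446.67 408.23 129.82  94.84]
```

Emit:
{"fn": "move_arm", "kwargs": {"rows": "0.71 -0.39 -0.08 0 0 -0.179 0 ; 0.71 -0.39 -0.08 0 0 -0.179 0"}}

```text
time: 16.45
position: [623.5, 51.6, 136.8]
orientation: [-1.844, -2.541, -0.0]
contact_force: [0.3, -0.1, 0.3]
opening: 87.9
grasp_force: 0.0
```

Emit:
{"fn": "move_arm", "kwargs": {"rows": "0.78 -0.18 -0.09 0 0 -0.179 0 ; 0.78 -0.18 -0.09 0 0 -0.179 0"}}

```text
time: 16.65
position: [590.1, 107.2, 143.6]
orientation: [-1.468, -2.775, -0.0]
contact_force: [0.5, 0.1, 0.1]
opening: 87.8
grasp_force: 0.0
```

Emit:
{"fn": "move_arm", "kwargs": {"rows": "0.8 0.05 -0.08 0 0 -0.179 0 ; 0.8 0.05 -0.08 0 0 -0.179 0 ; 0.8 0.05 -0.08 0 0 -0.179 0"}}

```text
time: 16.95
position: [559.1, 161.6, 150.1]
orientation: [-1.07, -2.953, -0.0]
contact_force: [0.5, -0.7, -0.2]
opening: 87.8
grasp_force: 0.0
```

Emit:
{"fn": "move_arm", "kwargs": {"rows": "0.77 0.37 0.06 0 0 -0.124 0 ; 0.77 0.37 0.06 0 0 -0.124 0"}}

```text
time: 17.15
position: [531.9, 223.1, 144.8]
orientation: [-0.784, -3.042, -0.001]
contact_force: [0.3, -1.1, -0.3]
opening: 87.7
grasp_force: 0.0
```

Emit:
{"fn": "move_arm", "kwargs": {"rows": "0.69 0.51 0.06 0 0 -0.125 0 ; 0.69 0.51 0.06 0 0 -0.125 0"}}

```text
time: 17.35
position: [503.2, 286.1, 139.8]
orientation: [-0.481, -3.104, -0.001]
contact_force: [-0.5, -0.8, -0.1]
opening: 87.9
grasp_force: 0.0
```

Emit:
{"fn": "move_arm", "kwargs": {"rows": "0.57 0.63 0.06 0 0 -0.124 0 ; 0.57 0.63 0.06 0 0 -0.124 0"}}

```text
time: 17.55
position: [475.2, 348.3, 135.1]
orientation: [-0.176, -3.136, -0.001]
contact_force: [0.3, -0.2, -0.5]
opening: 87.9
grasp_force: 0.0
```

Emit:
{"fn": "move_arm", "kwargs": {"rows": "0.44 0.73 0.07 0 0 -0.125 0 ; 0.44 0.73 0.07 0 0 -0.125 0 ; 0.44 0.73 0.07 0 0 -0.125 0; 0.44 0.73 0.07 0 0 -0.125 0"}}

```text
time: 17.95
position: [448.2, 407.7, 129.6]
orientation: [-0.126, 3.139, -0.001]
contact_force: [1.2, -0.0, 0.0]
opening: 87.8
grasp_force: 0.0
```

```bash
cat >> h.py <<'E'
A=np.radians(1.7);e=np.array([np.cos(A),np.sin(A)]);n=np.array([-e[1],e[0]]);J=np.array([579.5,-8.3])
def jig(p): q=np.atleast_2d(p)[:,:2]-J; return np.c_[q@e,q@n]
def slats(f,z=14):
    for col in("red","blue","yellow"):
        for a_,ce,px in blobs(f,col,100):
            c,ang,sz=blobpose(f,px,z); 
            if 60<sz[0]<130 and c[0]<720: print(col,a_,"world",c.round(1),round(ang,1),sz.round(),"jig",jig(c).round(1))
E
python3 - <<'E'
from h import *
import pickle
t,o,R=tcp();print(t.round(2))
f=grab_frame("top");s=grab_frame("side");pickle.dump((f,s),open("f2.pkl","wb"));slats(f);print("side");slats(s,6)
H=hsv(f);m=cv2.inRange(H,np.array((0,0,110)),np.array((180,60,255)));m[:,:200]=0;m[:,330:]=0
nn,l,st,ce=cv2.connectedComponentsWithStats(m)
for i in range(1,nn):
    if st[i,4]>30: print(st[i],jig(to_plane(f,[ce[i]],22)).round(1))
save(f,"t4",(110,120,340,270),3.4)
E
```

```text
[448.15 407.69 129.56  94.58]
red 327 world [606.1 232.8] -4.7 [100.  29.] jig [[ 33.8 240.2]]
red 280 world [594.5 -65.6] 1.8 [95. 25.] jig [[ 13.3 -57.8]]
red 376 world [336.1 141.5] 15.5 [99. 28.] jig [[-238.9  157. ]]
red 370 world [ 346.2 -103.7] 78.6 [100.  28.] jig [[-236.1  -88.5]]
blue 227 world [590.7  50. ] 1.6 [91. 22.] jig [[13. 58.]]
yellow 308 world [604.7 352.9] 11.2 [97. 28.] jig [[ 35.9 360.3]]
yellow 297 world [589.2 108.1] 2.2 [95. 27.] jig [[ 13.1 116.1]]
side
red 241 world [609.4 235.7] -2.9 [101.  39.] jig [[ 37.1 243. ]]
red 344 world [337.  143.7] 17.2 [103.  35.] jig [[-237.9  159.1]]
red 213 world [597.3 -65.6] 2.0 [95. 24.] jig [[ 16.1 -57.8]]
red 432 world [ 347.7 -104.6] 78.0 [106.  29.] jig [[-234.6  -89.4]]
blue 186 world [449.3 411.8] 6.1 [97. 34.] jig [[-117.7  423.8]]
blue 137 world [594.9  50.6] 1.7 [93. 19.] jig [[17.2 58.4]]
yellow 219 world [609.1 358.8] 14.3 [106.  40.] jig [[ 40.5 366.1]]
yellow 241 world [592.6 108.3] 2.8 [101.  32.] jig [[ 16.6 116.1]]
[  200     0   130    88 11343] [[519.2 -21.1]]
[ 217  169   94   45 1206] [[ 48.1 -31.7]]
[314 201   5  38 103] [[ -54.7 -148.7]]
[210 204   4  32 116] [[-50.7 149.6]]
```

View pics/t4.png

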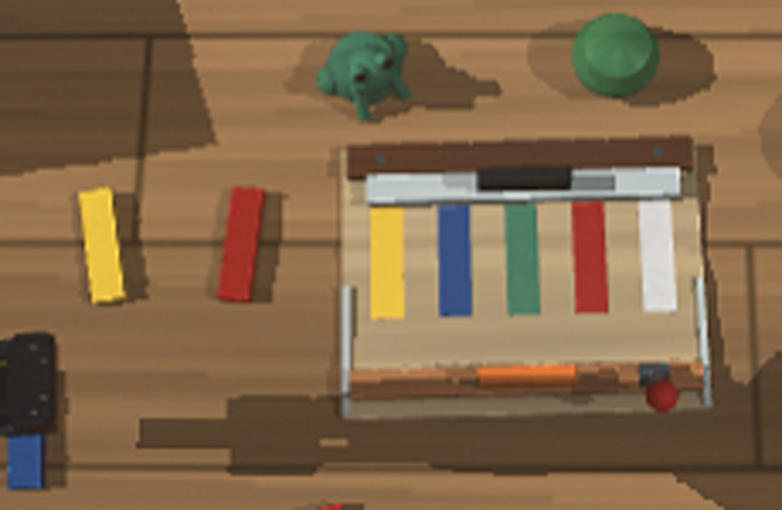

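Yellow has been knocked to (605,353). The straightedge lies flush along the rail, with its ends at crop x 366 and 681 and the rail's at 347 and 692, so I'll measure centring more precisely.

```bash
python3 - <<'E'
from h import *
import pickle
f,s=pickle.load(open("f2.pkl","rb"))
g=f["pixels"].astype(np.float32)
def prof(x,z,y0,y1,ch=None):
    ys=np.arange(y0,y1,.25); 
    P=np.array([[*(J+x*e+y*n),z] for y in ys]);uv=proj(f,P).astype(np.float32)
    im=g.sum(2); return ys,cv2.remap(im,uv[:,:1],uv[:,1:],cv2.INTER_LINEAR).ravel()
def edge(x,z,y0,y1):
    E=[]
    for dx in(-4,-2,0,2,4):
        ys,v=prof(x+dx,z,y0,y1); lo,hi=v[:12].mean(),v[-12:].mean(); h=(lo+hi)/2
        i=np.nonzero(np.diff(np.sign(v-h)))[0]; E.append(ys[i[0]] if len(i) else np.nan)
    return np.array(E)
print("bar L",edge(78,22,124,142),"R",edge(78,22,-142,-124))
print("rail L",edge(103,18,140,158),"R",edge(103,18,-158,-140))
def xedge(y,x0,x1,z):
    xs=np.arange(x0,x1,.25);P=np.array([[*(J+x*e+y*n),z] for x in xs]);uv=proj(f,P).astype(np.float32)
    v=cv2.remap(g.sum(2),uv[:,:1],uv[:,1:],cv2.INTER_LINEAR).ravel();h=(v[:8].mean()+v[-8:].mean())/2
    i=np.nonzero(np.diff(np.sign(v-h)))[0];return xs[i] 
for y in(-125,-100,-70,70,100,125): print(y,"far edge",xedge(y,80,98,22),"near",xedge(y,60,74,22))
E
```

```text
bar L [132.5  132.5  132.5  132.5  132.25] R [-137.   -137.25 -137.25 -137.5  -137.75]
rail L [148.   148.25 148.25 148.25 148.5 ] R [-148.5  -148.25 -148.   -148.   -147.75]
-125 far edge [90.5] near [67.5]
-100 far edge [90.] near [66.]
-70 far edge [91.25] near [64.5]
70 far edge [89.75] near [67.]
100 far edge [90.75] near [66.75]
125 far edge [90.5] near [66.25]
```

Centred to −2.4 mm; I'll regrip and shift it +2.4 mm while here.

```bash
python3 - <<'E'
from h import *
plan((560,160,150,45),(*(J+78*e),130,1.69),(*(J+78*e),50,1.69))
E
```

```text
-0.29 -0.8 -0.06 0 0 0.138 0 ; -0.29 -0.8 -0.06 0 0 0.138 0
-0.45 -0.72 -0.06 0 0 0.139 0 ; -0.45 -0.72 -0.06 0 0 0.139 0
-0.6 -0.61 -0.07 0 0 0.138 0 ; -0.6 -0.61 -0.07 0 0 0.138 0
-0.72 -0.47 -0.06 0 0 0.139 0 ; -0.72 -0.47 -0.06 0 0 0.139 0 ; -0.72 -0.47 -0.06 0 0 0.139 0
-0.78 -0.2 0.08 0 0 0.16 0 ; -0.78 -0.2 0.08 0 0 0.16 0
-0.8 -0 0.08 0 0 0.16 0 ; -0.8 -0 0.08 0 0 0.16 0
-0.77 0.19 0.09 0 0 0.161 0 ; -0.77 0.19 0.09 0 0 0.161 0 ; -0.77 0.19 0.09 0 0 0.161 0
-0 0 1 0 0 -0 0 ; -0 0 1 0 0 -0 0 ; -0 0 1 0 0 -0 0
end [657.07  -5.88  49.82   1.69]
```

Emit:
{"fn": "move_arm", "kwargs": {"rows": "-0.29 -0.8 -0.06 0 0 0.138 0 ; -0.29 -0.8 -0.06 0 0 0.138 0"}}

```text
time: 18.25
position: [477.4, 343.1, 134.9]
orientation: [0.222, 3.133, -0.002]
contact_force: [-0.5, -0.3, -0.4]
opening: 87.9
grasp_force: 0.0
```

Emit:
{"fn": "move_arm", "kwargs": {"rows": "-0.45 -0.72 -0.06 0 0 0.139 0 ; -0.45 -0.72 -0.06 0 0 0.139 0"}}

```text
time: 18.45
position: [505.8, 280.2, 139.9]
orientation: [0.565, 3.089, -0.002]
contact_force: [-0.1, 0.5, 0.1]
opening: 88.1
grasp_force: 0.0
```

Emit:
{"fn": "move_arm", "kwargs": {"rows": "-0.6 -0.61 -0.07 0 0 0.138 0 ; -0.6 -0.61 -0.07 0 0 0.138 0"}}

```text
time: 18.65
position: [534.1, 217.7, 145.6]
orientation: [0.896, 3.009, -0.001]
contact_force: [-0.5, 0.6, 0.3]
opening: 87.8
grasp_force: 0.0
```

Emit:
{"fn": "move_arm", "kwargs": {"rows": "-0.72 -0.47 -0.06 0 0 0.139 0 ; -0.72 -0.47 -0.06 0 0 0.139 0 ; -0.72 -0.47 -0.06 0 0 0.139 0"}}

```text
time: 18.95
position: [562.1, 155.5, 150.4]
orientation: [1.215, 2.895, -0.0]
contact_force: [-0.2, 0.8, 0.7]
opening: 87.7
grasp_force: 0.0
```

Emit:
{"fn": "move_arm", "kwargs": {"rows": "-0.78 -0.2 0.08 0 0 0.16 0 ; -0.78 -0.2 0.08 0 0 0.16 0"}}

```text
time: 19.15
position: [594.4, 101.2, 143.4]
orientation: [1.567, 2.721, -0.0]
contact_force: [0.5, -0.0, -0.7]
opening: 87.8
grasp_force: 0.0
```

Emit:
{"fn": "move_arm", "kwargs": {"rows": "-0.8 0 0.08 0 0 0.16 0 ; -0.8 0 0.08 0 0 0.16 0"}}

```text
time: 19.35
position: [627.2, 45.6, 136.9]
orientation: [1.896, 2.502, -0.0]
contact_force: [0.4, -0.0, 0.3]
opening: 88.1
grasp_force: 0.0
```

Emit:
{"fn": "move_arm", "kwargs": {"rows": "-0.77 0.19 0.09 0 0 0.161 0 ; -0.77 0.19 0.09 0 0 0.161 0 ; -0.77 0.19 0.09 0 0 0.161 0; -0.77 0.19 0.09 0 0 0.161 0"}}

```text
time: 19.75
position: [656.1, -5.6, 129.5]
orientation: [-2.187, -2.254, 0.001]
contact_force: [-0.3, -0.6, -0.5]
opening: 87.5
grasp_force: 0.0
```

Emit:
{"fn": "move_arm", "kwargs": {"rows": "0 0.01 0.5 0 0 0 0 ; 0 0.01 0.8 0 0 0 0 ; 0 0.01 1 0 0 0 0;  0 0.01 1 0 0 0 0"}}

```text
time: 20.15
position: [655.4, -4.6, 47.8]
orientation: [-2.185, -2.252, 0.005]
contact_force: [0.6, 0.7, 0.1]
opening: 87.6
grasp_force: 0.0
```

Emit:
{"fn": "move_arm", "kwargs": {"rows": "0 0 0 0 0 0 1 ; 0 0 0 0 0 0 1; 0 0 0 0 0 0 1; 0 0 0 0 0 0 1; 0 0 0 0 0 0 1"}}

```text
time: 20.65
position: [658.3, -6.2, 50.5]
orientation: [2.19, 2.252, 0.001]
contact_force: [0.6, -0.1, -0.1]
opening: 51.1
grasp_force: 0.0
```

Emit:
{"fn": "move_arm", "kwargs": {"rows": "0 0 0 0 0 0 1 ; 0 0 0 0 0 0 1; 0 0 0 0 0 0 1; 0 0 0 0 0 0 1; 0 0 0 0 0 0 1"}}

```text
time: 21.15
position: [657.8, -6.1, 49.8]
orientation: [-2.19, -2.252, 0.0]
contact_force: [-0.3, 0.4, -0.5]
opening: 13.5
grasp_force: 30.0
```

Emit:
{"fn": "move_arm", "kwargs": {"rows": "0.01 0 0 0 0 0 1 ; 0.02 0 0 0 0 0 1; 0.03 0 0 0 0 0 1; 0.03 0 0 0 0 0 1"}}

```text
time: 21.55
position: [657.7, -3.7, 49.8]
orientation: [2.19, 2.252, -0.0]
contact_force: [-0.1, -1.6, -0.3]
opening: 13.7
grasp_force: 30.0
```

Emit:
{"fn": "move_arm", "kwargs": {"rows": "0 0.02 0.01 0 0 0 1 ; 0 0.03 0.01 0 0 0 1; 0 0.04 0.01 0 0 0 1; 0 0.04 0.01 0 0 0 1"}}

```text
time: 21.95
position: [658.0, -3.7, 49.8]
orientation: [-2.187, -2.25, 0.007]
contact_force: [-9.0, -2.5, 12.4]
opening: 13.9
grasp_force: 30.0
```

Emit:
{"fn": "move_arm", "kwargs": {"rows": "0 0 0 0 0 0 0; 0 0 0 0 0 0 0; 0 -0.03 0 0 0 0 0; 0 -0.04 -0.01 0 0 0 0; 0 -0.04 -0.02 0 0 0 0"}}

```text
time: 22.45
position: [657.7, -3.5, 50.6]
orientation: [-2.19, -2.252, 0.0]
contact_force: [-0.4, 0.1, -0.1]
opening: 50.6
grasp_force: 0.0
```

Emit:
{"fn": "move_arm", "kwargs": {"rows": "0 0 0 0 0 0 0; 0 0 -0.1 0 0 0 0; 0 0 -0.5 0 0 0 0; 0 0 -1 0 0 0 0; 0 0 -1 0 0 0 0"}}

```text
time: 22.95
position: [662.0, -4.0, 136.9]
orientation: [2.184, 2.246, 0.01]
contact_force: [1.0, 0.0, 1.0]
opening: 87.3
grasp_force: 0.0
```

```bash
python3 - <<'E'
from h import *
a=np.radians(1.69);c=np.array([657.07,-5.88,49.82+81-.8,1.69]);c[:2]+=.8*np.array([np.cos(a),np.sin(a)])+2.4*np.array([-np.sin(a),np.cos(a)])
setc(c);print(c,tcp()[0])
plan((560,160,150,50),(447,408.5,130,94.8),(447,408.5,25,94.8),clos=0.25)
E
```

```text
[657.79887173  -3.45745052 130.02         1.69      ] [661.95464109  -4.03896127 136.8856375    1.60401749]
0.69 -0.39 -0.08 0 0 -0.179 0.25 ; 0.69 -0.39 -0.08 0 0 -0.179 0.25
0.77 -0.18 -0.08 0 0 -0.179 0.25 ; 0.77 -0.18 -0.08 0 0 -0.179 0.25
0.8 0.05 -0.09 0 0 -0.179 0.25 ; 0.8 0.05 -0.09 0 0 -0.179 0.25 ; 0.8 0.05 -0.09 0 0 -0.179 0.25
0.77 0.37 0.06 0 0 -0.124 0.25 ; 0.77 0.37 0.06 0 0 -0.124 0.25
0.68 0.51 0.06 0 0 -0.125 0.25 ; 0.68 0.51 0.06 0 0 -0.125 0.25
0.57 0.63 0.07 0 0 -0.124 0.25 ; 0.57 0.63 0.07 0 0 -0.124 0.25
0.44 0.73 0.06 0 0 -0.125 0.25 ; 0.44 0.73 0.06 0 0 -0.125 0.25 ; 0.44 0.73 0.06 0 0 -0.125 0.25
0 0 0.66 0 0 0 0.25 ; 0 0 0.66 0 0 0 0.25
0 0 0.65 0 0 0 0.25 ; 0 0 0.65 0 0 0 0.25 ; 0 0 0.65 0 0 0 0.25
end [447.16 408.4   25.22  94.84]
```

Emit:
{"fn": "move_arm", "kwargs": {"rows": "0.69 -0.39 -0.08 0 0 -0.179 0.25 ; 0.69 -0.39 -0.08 0 0 -0.179 0.25"}}

```text
time: 23.15
position: [622.9, 53.0, 137.6]
orientation: [-1.844, -2.541, -0.0]
contact_force: [0.1, -0.1, 0.4]
opening: 75.4
grasp_force: 0.0
```

Emit:
{"fn": "move_arm", "kwargs": {"rows": "0.77 -0.18 -0.08 0 0 -0.179 0.25 ; 0.77 -0.18 -0.08 0 0 -0.179 0.25"}}

```text
time: 23.35
position: [589.9, 107.8, 143.6]
orientation: [-1.468, -2.775, -0.0]
contact_force: [0.5, -1.8, -0.3]
opening: 65.9
grasp_force: 0.0
```

Emit:
{"fn": "move_arm", "kwargs": {"rows": "0.8 0.05 -0.09 0 0 -0.179 0.25 ; 0.8 0.05 -0.09 0 0 -0.179 0.25 ; 0.8 0.05 -0.09 0 0 -0.179 0.25"}}

```text
time: 23.65
position: [559.0, 162.1, 150.9]
orientation: [-1.07, -2.953, -0.0]
contact_force: [1.1, 0.0, 0.2]
opening: 65.8
grasp_force: 0.0
```

Emit:
{"fn": "move_arm", "kwargs": {"rows": "0.77 0.37 0.06 0 0 -0.124 0.25 ; 0.77 0.37 0.06 0 0 -0.124 0.25"}}

```text
time: 23.85
position: [531.7, 223.7, 145.6]
orientation: [-0.784, -3.041, -0.0]
contact_force: [0.1, -1.2, -0.3]
opening: 66.0
grasp_force: 0.0
```

Emit:
{"fn": "move_arm", "kwargs": {"rows": "0.68 0.51 0.06 0 0 -0.125 0.25 ; 0.68 0.51 0.06 0 0 -0.125 0.25"}}

```text
time: 24.05
position: [503.7, 286.3, 140.6]
orientation: [-0.481, -3.104, -0.001]
contact_force: [0.6, -0.8, -0.4]
opening: 66.0
grasp_force: 0.0
```

Emit:
{"fn": "move_arm", "kwargs": {"rows": "0.57 0.63 0.07 0 0 -0.124 0.25 ; 0.57 0.63 0.07 0 0 -0.124 0.25"}}

```text
time: 24.25
position: [475.7, 348.4, 135.0]
orientation: [-0.176, -3.136, -0.001]
contact_force: [0.3, 0.2, -0.3]
opening: 65.7
grasp_force: 0.0
```

Emit:
{"fn": "move_arm", "kwargs": {"rows": "0.44 0.73 0.06 0 0 -0.125 0.25 ; 0.44 0.73 0.06 0 0 -0.125 0.25 ; 0.44 0.73 0.06 0 0 -0.125 0.25; 0.44 0.73 0.06 0 0 -0.125 0.25;0.44 0.73 0.06 0 0 -0.125 0.25"}}

```text
time: 24.75
position: [448.8, 407.2, 130.5]
orientation: [-0.125, 3.139, -0.001]
contact_force: [1.1, 0.3, -0.5]
opening: 66.0
grasp_force: 0.0
```

```bash
python3 - <<'E'
from h import *
print(tcp()[0].round(2));f=grab_frame("top");slats(f);s=grab_frame("side");slats(s,6)
E
```

```text
[448.82 407.18 130.54  94.56]
red 329 world [605.8 232.8] -4.6 [100.  29.] jig [[ 33.5 240.2]]
red 280 world [594.5 -65.6] 1.8 [95. 25.] jig [[ 13.3 -57.8]]
red 377 world [335.9 141.5] 15.5 [100.  28.] jig [[-239.   156.9]]
red 370 world [ 346.2 -103.7] 78.6 [100.  28.] jig [[-236.1  -88.5]]
blue 228 world [590.7  50. ] 1.7 [91. 22.] jig [[12.9 57.9]]
yellow 307 world [604.5 353. ] 11.1 [98. 28.] jig [[ 35.7 360.4]]
yellow 296 world [589.2 108.1] 2.1 [95. 27.] jig [[ 13.2 116.1]]
red 241 world [609.1 235.6] -2.9 [101.  39.] jig [[ 36.9 242.9]]
red 345 world [336.8 143.7] 17.0 [102.  35.] jig [[-238.   159.2]]
red 213 world [597.3 -65.5] 1.9 [95. 24.] jig [[ 16.1 -57.7]]
red 429 world [ 347.8 -104.4] 78.0 [106.  29.] jig [[-234.5  -89.2]]
blue 185 world [449.2 411.9] 6.1 [97. 34.] jig [[-117.8  423.9]]
blue 137 world [594.9  50.6] 1.7 [93. 19.] jig [[17.2 58.4]]
yellow 219 world [609.4 358.3] 13.8 [104.  41.] jig [[ 40.7 365.6]]
yellow 237 world [593.  108.4] 2.1 [100.  32.] jig [[ 16.9 116.2]]
```

Emit:
{"fn": "move_arm", "kwargs": {"rows": "0 0 0.3 0 0 0 0.25 ; 0 0 0.66 0 0 0 0.25 ; 0 0 0.66 0 0 0 0.25"}}

```text
time: 25.15
position: [446.2, 405.9, 74.9]
orientation: [0.127, -3.134, 0.006]
contact_force: [-0.6, -0.1, -0.1]
opening: 66.4
grasp_force: 0.0
```

Emit:
{"fn": "move_arm", "kwargs": {"rows": "0 0 0.4 0 0 0 0.25 ; 0 0 0.65 0 0 0 0.25 ; 0 0 0.65 0 0 0 0.25; 0 0 0.65 0 0 0 0.25"}}

```text
time: 25.55
position: [448.4, 408.4, 26.8]
orientation: [-0.129, 3.139, 0.0]
contact_force: [0.4, -0.0, 1.0]
opening: 66.1
grasp_force: 0.0
```

Emit:
{"fn": "move_arm", "kwargs": {"rows": "0 0 0 0 0 0 1 ; 0 0 0 0 0 0 1; 0 0 0 0 0 0 1; 0 0 0 0 0 0 1; 0 0 0 0 0 0 1"}}

```text
time: 26.05
position: [447.9, 408.6, 26.1]
orientation: [-0.13, 3.139, 0.0]
contact_force: [-0.0, 0.5, 0.1]
opening: 29.2
grasp_force: 0.2
```

Emit:
{"fn": "move_arm", "kwargs": {"rows": "0 0 0 0 0 0 1 ; 0 0 -0.1 0 0 0 1; 0 0 -0.4 0 0 0 1; 0 0 -0.8 0 0 0 1; 0 0 -1 0 0 0 1"}}

```text
time: 26.55
position: [448.7, 409.2, 108.5]
orientation: [-0.13, 3.137, 0.002]
contact_force: [0.1, 1.0, -1.0]
opening: 27.6
grasp_force: 30.0
```

```bash
python3 - <<'E'
from h import *
print(tcp()[0].round(2));c=getc();c[2]+=80;setc(c)
p=J+11.5*e+58*n
plan((*p,110,91.7),(*p,45,91.7),clos=1)
E
```

```text
[448.67 409.17 108.46  94.76]
-0.28 -0.92 -0.01 0 0 0.007 1 ; -0.28 -0.92 -0.01 0 0 0.007 1
-0.29 -0.92 -0.01 0 0 0.007 1 ; -0.29 -0.92 -0.01 0 0 0.007 1
-0.3 -0.92 -0.01 0 0 0.007 1 ; -0.3 -0.92 -0.01 0 0 0.007 1
-0.31 -0.91 -0.01 0 0 0.007 1 ; -0.31 -0.91 -0.01 0 0 0.007 1
-0.31 -0.91 -0.02 0 0 0.007 1 ; -0.31 -0.91 -0.02 0 0 0.007 1 ; -0.31 -0.91 -0.02 0 0 0.007 1
-0 -0 0.81 0 0 -0 1 ; -0 -0 0.81 0 0 -0 1 ; -0 -0 0.81 0 0 -0 1
end [589.02  50.14  45.22  91.69]
```

Emit:
{"fn": "move_arm", "kwargs": {"rows": "-0.1 -0.3 -0.01 0 0 0.003 1 ; -0.2 -0.6 -0.01 0 0 0.005 1; -0.28 -0.92 -0.01 0 0 0.007 1"}}

```text
time: 26.85
position: [476.7, 336.7, 107.4]
orientation: [-0.114, 3.138, 0.001]
contact_force: [-0.2, 0.7, -0.5]
opening: 27.6
grasp_force: 30.0
```

Emit:
{"fn": "move_arm", "kwargs": {"rows": "-0.15 -0.46 -0.01 0 0 0.007 1 ; -0.29 -0.92 -0.01 0 0 0.007 1"}}

```text
time: 27.05
position: [505.0, 264.4, 108.0]
orientation: [-0.097, 3.14, 0.0]
contact_force: [0.3, 1.1, 0.3]
opening: 27.7
grasp_force: 30.0
```

Emit:
{"fn": "move_arm", "kwargs": {"rows": "-0.15 -0.46 -0.01 0 0 0.007 1 ; -0.3 -0.92 -0.01 0 0 0.007 1"}}

```text
time: 27.25
position: [533.5, 191.9, 108.8]
orientation: [-0.078, 3.14, -0.0]
contact_force: [0.3, -0.7, -0.8]
opening: 27.7
grasp_force: 30.0
```

Emit:
{"fn": "move_arm", "kwargs": {"rows": "-0.15 -0.46 -0.01 0 0 0.007 1 ; -0.31 -0.91 -0.01 0 0 0.007 1"}}

```text
time: 27.45
position: [561.8, 120.2, 109.6]
orientation: [-0.061, 3.141, -0.0]
contact_force: [0.5, -0.6, 0.3]
opening: 27.6
grasp_force: 30.0
```

Emit:
{"fn": "move_arm", "kwargs": {"rows": "-0.15 -0.46 -0.02 0 0 0.007 1 ; -0.31 -0.91 -0.02 0 0 0.007 1 ; -0.31 -0.91 -0.02 0 0 0.007 1; -0.31 -0.91 -0.02 0 0 0.007 1"}}

```text
time: 27.85
position: [589.1, 49.4, 110.9]
orientation: [0.04, -3.141, -0.0]
contact_force: [-1.0, 0.0, 0.3]
opening: 27.7
grasp_force: 30.0
```

Emit:
{"fn": "move_arm", "kwargs": {"rows": "0 0 0.4 0 0 0 1 ; 0 0 0.81 0 0 0 1 ; 0 0 0.81 0 0 0 1; 0 0 0.81 0 0 0 1; 0 0 0.81 0 0 0 1"}}

```text
time: 28.35
position: [589.9, 50.8, 47.3]
orientation: [-0.046, 3.139, -0.0]
contact_force: [0.4, 0.5, -0.1]
opening: 27.7
grasp_force: 30.0
```

```bash
python3 - <<'E'
from h import *
t,o,R=tcp();print(t.round(2),jig(t[:2]));s=grab_frame("side");slats(s,13)
save(s,"s5",(180,140,380,290),4)
E
```

```text
[589.9   50.79  47.29  91.66] [[12.1466603  58.75822408]]
red 225 world [603.6 229.1] -0.2 [107.  35.] jig [[ 31.1 236.6]]
red 341 world [333.2 136. ] 17.3 [102.  35.] jig [[-241.9  151.6]]
red 213 world [591.5 -71.4] 1.5 [95. 24.] jig [[ 10.2 -63.4]]
red 428 world [ 343.8 -110.5] 78.1 [105.  28.] jig [[-238.6  -95.2]]
blue 242 world [588.2  55.8] 0.4 [100.  47.] jig [[10.6 63.8]]
yellow 209 world [600.6 349. ] 15.3 [104.  38.] jig [[ 31.7 356.5]]
yellow 143 world [568.1 101.5] 7.9 [65. 29.] jig [[ -8.1 110.1]]
```

View pics/s5.png

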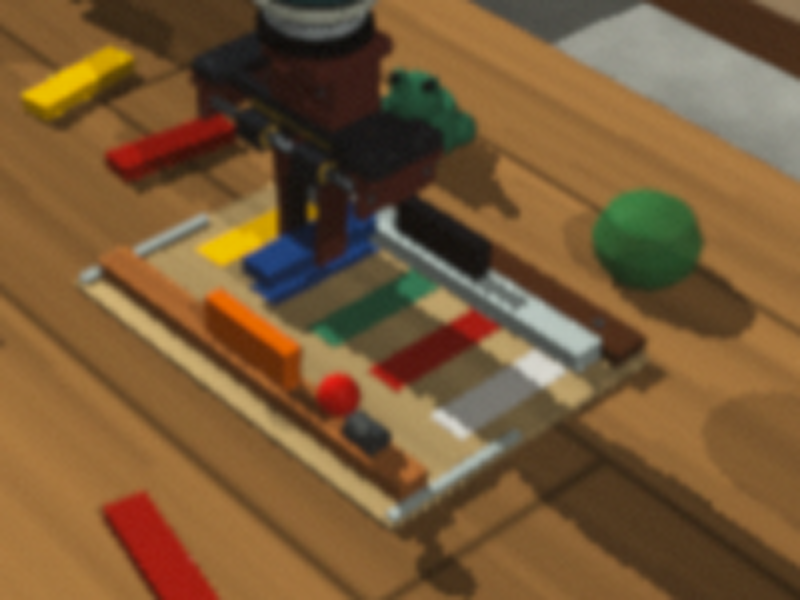

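Emit:
{"fn": "move_arm", "kwargs": {"rows": "0 0 0.1 0 0 0 1 ; 0 0 0.16 0 0 0 1; 0 0 0.16 0 0 0 1; 0 0 0.17 0 0 0 1; 0 0 0.17 0 0 0 1"}}

```text
time: 28.9
position: [589.1, 49.9, 32.2]
orientation: [0.044, -3.141, 0.0]
contact_force: [-0.2, 0.6, 0.3]
opening: 27.7
grasp_force: 30.0
```

Emit:
{"fn": "move_arm", "kwargs": {"rows": "-0.02 0 0 0 0 0 1 ; -0.02 0 0 0 0 0 1; -0.02 0 0 0 0 0 1"}}

```text
time: 29.2
position: [590.9, 50.0, 32.3]
orientation: [-0.044, 3.141, -0.0]
contact_force: [-0.0, 0.2, -0.5]
opening: 27.5
grasp_force: 30.0
```

Emit:
{"fn": "move_arm", "kwargs": {"rows": "-0.02 0 0 0 0 0 1 ; -0.02 0 0 0 0 0 1; -0.02 0 0 0 0 0 1"}}

```text
time: 29.5
position: [592.4, 50.1, 32.3]
orientation: [-0.044, 3.141, -0.0]
contact_force: [-0.7, 0.9, -1.2]
opening: 27.9
grasp_force: 30.0
```

Emit:
{"fn": "move_arm", "kwargs": {"rows": "-0.01 0 0 0 0 0 1 ; -0.01 0 0 0 0 0 1; -0.01 0 0 0 0 0 1"}}

```text
time: 29.8
position: [593.1, 50.1, 32.3]
orientation: [0.044, -3.141, 0.0]
contact_force: [0.2, 0.6, -0.5]
opening: 27.9
grasp_force: 30.0
```

Emit:
{"fn": "move_arm", "kwargs": {"rows": "-0.01 0 0 0 0 0 1 ; -0.01 0 0 0 0 0 1; -0.01 0 0 0 0 0 1"}}

```text
time: 30.1
position: [594.0, 50.1, 32.3]
orientation: [-0.044, 3.141, -0.0]
contact_force: [0.2, -0.4, -0.7]
opening: 27.4
grasp_force: 30.0
```

Emit:
{"fn": "move_arm", "kwargs": {"rows": "-0.01 0 0 0 0 0 1 ; -0.01 0 0 0 0 0 1; -0.01 0 0 0 0 0 1"}}

```text
time: 30.4
position: [594.7, 50.2, 32.2]
orientation: [0.044, -3.141, 0.0]
contact_force: [-0.1, 0.6, -0.2]
opening: 27.5
grasp_force: 30.0
```

Emit:
{"fn": "move_arm", "kwargs": {"rows": "-0.01 0 0 0 0 0 1 ; -0.01 0 0 0 0 0 1; -0.01 0 0 0 0 0 1"}}

```text
time: 30.7
position: [594.7, 50.2, 32.1]
orientation: [0.044, -3.14, 0.0]
contact_force: [-2.8, -0.5, 1.7]
opening: 27.8
grasp_force: 30.0
```

Emit:
{"fn": "move_arm", "kwargs": {"rows": "-0.01 0 0.005 0 0 0 1 ; -0.01 0 0.005 0 0 0 1; -0.01 0 0.005 0 0 0 0.5; -0.01 0 0.005 0 0 0 0.5; -0.01 0 0.005 0 0 0 0.5"}}

```text
time: 31.2
position: [597.2, 50.2, 32.0]
orientation: [-0.044, 3.14, -0.0]
contact_force: [-0.5, -1.0, 0.1]
opening: 43.2
grasp_force: 0.0
```

Emit:
{"fn": "move_arm", "kwargs": {"rows": "0 0 0 0 0 0 0.5 ; 0 0 -0.05 0 0 0 0.5; 0 0 -0.3 0 0 0 0.5; 0 0 -0.8 0 0 0 0.4; 0 0 -1 0 0 0 0.3"}}

```text
time: 31.7
position: [598.0, 50.2, 114.9]
orientation: [-0.044, 3.137, -0.0]
contact_force: [0.1, -0.4, -0.0]
opening: 56.7
grasp_force: 0.0
```

```bash
python3 - <<'E'
from h import *
a=np.radians(1.69);c=np.array([589.02+8*np.cos(a),50.14+8*np.sin(a),31.22+80,91.69]);setc(c);print(c,tcp()[0])
plan((606,354,115,101.2),clos=.25)
plan((606,354,25.2,101.2),clos=.25)
E
```

```text
[597.01652018  50.3759343  111.22        91.69      ] [597.99907335  50.19229386 114.93545734  91.60081157]
-0.06 0.95 -0.01 0 0 -0.026 0.25 ; -0.06 0.95 -0.01 0 0 -0.026 0.25
-0.09 0.94 -0.01 0 0 -0.027 0.25 ; -0.09 0.94 -0.01 0 0 -0.027 0.25
-0.14 0.94 -0.01 0 0 -0.026 0.25 ; -0.14 0.94 -0.01 0 0 -0.026 0.25
-0.17 0.94 -0.02 0 0 -0.027 0.25 ; -0.17 0.94 -0.02 0 0 -0.027 0.25 ; -0.17 0.94 -0.02 0 0 -0.027 0.25
end [606.07 354.38 115.22 101.23]
0 -0 0.56 0 0 0 0.25
0 -0 0.57 0 0 0 0.25 ; 0 -0 0.57 0 0 0 0.25
end [606.07 354.38  24.82 101.23]
```

Emit:
{"fn": "move_arm", "kwargs": {"rows": "-0.06 0.95 -0.01 0 0 -0.026 0.25 ; -0.06 0.95 -0.01 0 0 -0.026 0.25"}}

```text
time: 31.9
position: [600.0, 128.0, 114.2]
orientation: [-0.108, 3.137, 0.002]
contact_force: [-0.5, 0.2, 0.1]
opening: 65.5
grasp_force: 0.0
```

Emit:
{"fn": "move_arm", "kwargs": {"rows": "-0.09 0.94 -0.01 0 0 -0.027 0.25 ; -0.09 0.94 -0.01 0 0 -0.027 0.25"}}

```text
time: 32.1
position: [601.2, 204.9, 114.1]
orientation: [-0.178, 3.135, 0.002]
contact_force: [0.3, -0.6, 0.6]
opening: 65.9
grasp_force: 0.0
```

Emit:
{"fn": "move_arm", "kwargs": {"rows": "-0.14 0.94 -0.01 0 0 -0.026 0.25 ; -0.14 0.94 -0.01 0 0 -0.026 0.25"}}

```text
time: 32.3
position: [603.8, 281.2, 114.7]
orientation: [-0.242, 3.131, 0.002]
contact_force: [-0.1, 0.2, 0.2]
opening: 65.9
grasp_force: 0.0
```

Emit:
{"fn": "move_arm", "kwargs": {"rows": "-0.17 0.94 -0.02 0 0 -0.027 0.25 ; -0.17 0.94 -0.02 0 0 -0.027 0.25 ; -0.17 0.94 -0.02 0 0 -0.027 0.25; -0.17 0.94 -0.02 0 0 -0.027 0.25"}}

```text
time: 32.7
position: [605.5, 354.4, 115.7]
orientation: [0.307, -3.126, 0.001]
contact_force: [0.0, -0.2, -0.3]
opening: 66.1
grasp_force: 0.0
```

```bash
python3 - <<'E'
from h import *
print(tcp()[0].round(2));f=grab_frame("top");slats(f,20);print();s=grab_frame("side");slats(s,6)
save(f,"t6",(130,140,330,280),3.8)
E
```

```text
[605.51 354.41 115.73 101.23]
red 326 world [604.1 231.7] -4.8 [100.  29.] jig [[ 31.7 239.2]]
red 273 world [592.5 -65.2] 2.2 [95. 25.] jig [[ 11.3 -57.3]]
red 376 world [335.7 140.8] 15.3 [99. 28.] jig [[-239.3  156.3]]
red 368 world [ 345.9 -103.3] 78.5 [100.  27.] jig [[-236.3  -88. ]]
yellow 238 world [590.5 348.7] 12.3 [72. 29.] jig [[ 21.5 356.6]]

red 239 world [609.4 235.4] -2.3 [102.  39.] jig [[ 37.1 242.7]]
red 346 world [336.8 143.9] 17.5 [103.  35.] jig [[-238.1  159.3]]
red 209 world [596.9 -65.4] 1.6 [93. 24.] jig [[ 15.7 -57.6]]
red 433 world [ 347.7 -104.7] 77.8 [106.  29.] jig [[-234.5  -89.5]]
blue 229 world [600.8  57. ] 1.9 [99. 30.] jig [[23.2 64.6]]
yellow 220 world [608.9 358.3] 14.1 [105.  41.] jig [[ 40.3 365.6]]
yellow 209 world [590.3 108.4] 2.4 [103.  28.] jig [[ 14.3 116.4]]
```

View pics/t6.png

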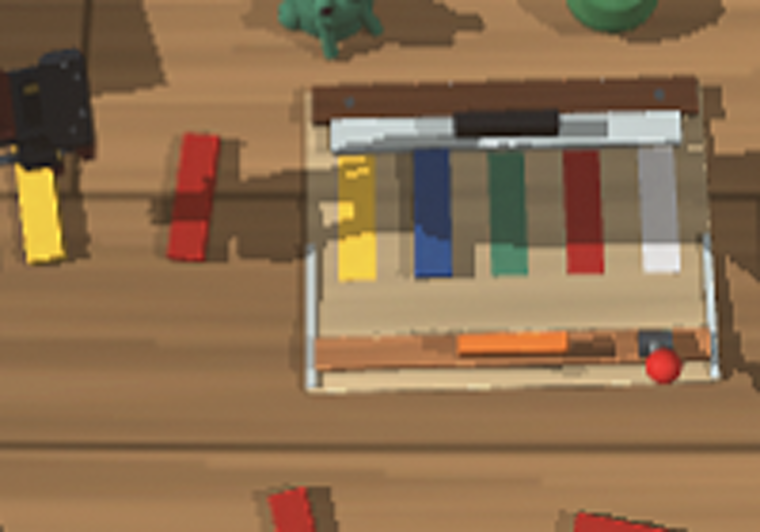

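Blue lies on its stripe and butts against the straightedge, which is now centred (margins ~18/17 px). Grasping yellow.

Emit:
{"fn": "move_arm", "kwargs": {"rows": "0 0 0.3 0 0 0 0.25 ; 0 0 0.56 0 0 0 0.25"}}

```text
time: 33.0
position: [606.5, 352.6, 71.2]
orientation: [-0.302, 3.126, -0.0]
contact_force: [-0.3, 0.1, 0.9]
opening: 65.7
grasp_force: 0.0
```

Emit:
{"fn": "move_arm", "kwargs": {"rows": "0 0 0.3 0 0 0 0.25 ; 0 0 0.57 0 0 0 0.25; 0 0 0.57 0 0 0 0.25; 0 0 0.57 0 0 0 0.25"}}

```text
time: 33.4
position: [605.9, 352.5, 25.1]
orientation: [0.302, -3.126, 0.001]
contact_force: [0.7, -0.2, -0.2]
opening: 65.5
grasp_force: 0.0
```

Emit:
{"fn": "move_arm", "kwargs": {"rows": "0 0 0 0 0 0 1 ; 0 0 0 0 0 0 1; 0 0 0 0 0 0 1; 0 0 0 0 0 0 1; 0 0 0 0 0 0 1"}}

```text
time: 33.9
position: [605.8, 354.3, 25.6]
orientation: [-0.305, 3.127, -0.0]
contact_force: [-0.4, 0.9, 0.2]
opening: 29.2
grasp_force: 0.0
```

Emit:
{"fn": "move_arm", "kwargs": {"rows": "0 0 0 0 0 0 1 ; 0 0 -0.1 0 0 0 1; 0 0 -0.4 0 0 0 1; 0 0 -0.8 0 0 0 1; 0 0 -1 0 0 0 1"}}

```text
time: 34.4
position: [607.1, 354.9, 108.5]
orientation: [-0.305, 3.123, 0.002]
contact_force: [0.7, -0.3, 0.2]
opening: 27.6
grasp_force: 30.0
```

```bash
python3 - <<'E'
from h import *
print(tcp()[0].round(2));c=getc();c[2]+=80;setc(c)
p=J+10.5*e+116*n
plan((*p,110,91.7),(*p,45,91.7),clos=1)
E
```

```text
[607.14 354.9  108.5  101.15]
0.28 -0.99 -0.02 0 0 0.035 1 ; 0.28 -0.99 -0.02 0 0 0.035 1
0.15 -0.67 -0.01 0 0 0.024 1 ; 0.15 -0.67 -0.01 0 0 0.024 1
0.12 -0.68 -0.02 0 0 0.023 1 ; 0.12 -0.68 -0.02 0 0 0.023 1
0.1 -0.68 -0.01 0 0 0.024 1 ; 0.1 -0.68 -0.01 0 0 0.024 1 ; 0.1 -0.68 -0.01 0 0 0.024 1
0 0 0.81 0 0 -0 1 ; 0 0 0.81 0 0 -0 1 ; 0 0 0.81 0 0 -0 1
end [586.91 107.67  44.82  91.69]
```

Emit:
{"fn": "move_arm", "kwargs": {"rows": "0.1 -0.33 -0.02 0 0 0.01 1 ; 0.2 -0.66 -0.02 0 0 0.02 1 ; 0.28 -0.99 -0.02 0 0 0.035 1"}}

```text
time: 34.7
position: [598.8, 271.6, 107.5]
orientation: [-0.219, 3.134, -0.0]
contact_force: [0.6, -0.5, -0.1]
opening: 27.5
grasp_force: 30.0
```

Emit:
{"fn": "move_arm", "kwargs": {"rows": "0.08 -0.33 -0.01 0 0 0.012 1 ; 0.15 -0.67 -0.01 0 0 0.024 1"}}

```text
time: 34.9
position: [594.5, 216.5, 108.1]
orientation: [-0.159, 3.137, -0.0]
contact_force: [-0.2, -0.4, -0.9]
opening: 27.9
grasp_force: 30.0
```

Emit:
{"fn": "move_arm", "kwargs": {"rows": "0.06 -0.34 -0.02 0 0 0.012 1 ; 0.12 -0.68 -0.02 0 0 0.023 1"}}

```text
time: 35.1
position: [590.6, 161.3, 109.8]
orientation: [-0.102, 3.139, -0.0]
contact_force: [1.0, 0.6, 0.3]
opening: 27.7
grasp_force: 30.0
```

Emit:
{"fn": "move_arm", "kwargs": {"rows": "0.05 -0.34 -0.01 0 0 0.012 1 ; 0.1 -0.68 -0.01 0 0 0.024 1 ; 0.1 -0.68 -0.01 0 0 0.024 1;0.1 -0.68 -0.01 0 0 0.024 1"}}

```text
time: 35.5
position: [586.4, 107.3, 110.5]
orientation: [-0.042, 3.141, 0.001]
contact_force: [-0.3, 0.8, -1.0]
opening: 27.3
grasp_force: 30.0
```

Emit:
{"fn": "move_arm", "kwargs": {"rows": "0 0 0.4 0 0 0 1 ; 0 0 0.81 0 0 0 1 ; 0 0 0.81 0 0 0 1; 0 0 0.81 0 0 0 1; 0 0 0.81 0 0 0 1"}}

```text
time: 36.0
position: [587.4, 108.3, 46.8]
orientation: [-0.045, 3.139, 0.0]
contact_force: [0.0, 0.4, -0.1]
opening: 27.7
grasp_force: 30.0
```

Emit:
{"fn": "move_arm", "kwargs": {"rows": "0 0 0.1 0 0 0 1 ; 0 0 0.16 0 0 0 1; 0 0 0.165 0 0 0 1; 0 0 0.165 0 0 0 1; 0 0 0.165 0 0 0 1"}}

```text
time: 36.5
position: [586.4, 107.4, 32.4]
orientation: [-0.044, 3.141, -0.0]
contact_force: [0.1, 0.3, 0.0]
opening: 28.2
grasp_force: 30.0
```

Emit:
{"fn": "move_arm", "kwargs": {"rows": "-0.02 0 0 0 0 0 1 ; -0.03 0 0 0 0 0 1; -0.03 0 0 0 0 0 1"}}

```text
time: 36.8
position: [589.0, 107.6, 32.4]
orientation: [-0.044, 3.141, -0.0]
contact_force: [0.9, -0.5, -0.1]
opening: 27.5
grasp_force: 30.0
```

Emit:
{"fn": "move_arm", "kwargs": {"rows": "-0.02 0 0 0 0 0 1 ; -0.02 0 0 0 0 0 1; -0.02 0 0 0 0 0 1"}}

```text
time: 37.1
position: [590.3, 107.6, 32.3]
orientation: [-0.044, 3.141, -0.0]
contact_force: [1.1, 0.0, -0.3]
opening: 27.7
grasp_force: 30.0
```

Emit:
{"fn": "move_arm", "kwargs": {"rows": "-0.01 0 0 0 0 0 1 ; -0.01 0 0 0 0 0 1; -0.01 0 0 0 0 0 1"}}

```text
time: 37.4
position: [591.1, 107.6, 32.3]
orientation: [-0.044, 3.141, -0.0]
contact_force: [0.7, -0.3, -0.2]
opening: 27.8
grasp_force: 30.0
```

Emit:
{"fn": "move_arm", "kwargs": {"rows": "-0.01 0 0 0 0 0 1 ; -0.01 0 0 0 0 0 1; -0.01 0 0 0 0 0 1"}}

```text
time: 37.7
position: [591.6, 107.7, 32.2]
orientation: [0.044, -3.141, 0.0]
contact_force: [-0.9, 0.5, -0.7]
opening: 27.3
grasp_force: 30.0
```

Emit:
{"fn": "move_arm", "kwargs": {"rows": "-0.01 0 0 0 0 0 1 ; -0.01 0 0 0 0 0 1; -0.01 0 0 0 0 0 1"}}

```text
time: 38.0
position: [591.6, 107.7, 32.0]
orientation: [0.044, -3.139, 0.0]
contact_force: [-4.0, 0.5, 1.0]
opening: 28.1
grasp_force: 30.0
```

Emit:
{"fn": "move_arm", "kwargs": {"rows": "-0.01 0 0 0 0 0 1 ; -0.01 0 0 0 0 0 1; -0.01 0 0 0 0 0 1"}}

```text
time: 38.3
position: [591.7, 107.7, 31.9]
orientation: [0.044, -3.138, 0.0]
contact_force: [-5.2, 0.1, 2.4]
opening: 27.7
grasp_force: 30.0
```

Emit:
{"fn": "move_arm", "kwargs": {"rows": "0 0 0.007 0 0 0 1 ; 0 0 0.007 0 0 0 1; 0 0 0.007 0 0 0 0.5; 0 0 0.007 0 0 0 0.5; 0 0 0.007 0 0 0 0.5"}}

```text
time: 38.8
position: [594.7, 107.7, 31.9]
orientation: [-0.044, 3.139, -0.0]
contact_force: [-1.3, -0.8, 0.4]
opening: 43.5
grasp_force: 0.0
```

Emit:
{"fn": "move_arm", "kwargs": {"rows": "0 0 0 0 0 0 0.5 ; 0 0 -0.05 0 0 0 0.5; 0 0 -0.3 0 0 0 0.5; 0 0 -0.8 0 0 0 0.4; 0 0 -1 0 0 0 0.3"}}

```text
time: 39.3
position: [595.2, 107.9, 114.8]
orientation: [-0.044, 3.137, 0.0]
contact_force: [0.3, 0.0, 0.1]
opening: 56.4
grasp_force: 0.0
```

```bash
python3 - <<'E'
from h import *
a=np.radians(1.69);c=np.array([586.91+7.2*np.cos(a),107.67+7.2*np.sin(a),31.06+80,91.69]);setc(c);print(c,tcp()[0])
plan((607,233.5,115,85.5),clos=.25)
plan((607,233.5,25.2,85.5),clos=.25)
E
```

```text
[594.10686816 107.88234087 111.06        91.69      ] [595.24015206 107.86504197 114.81926751  91.60729209]
-0.1 0.78 -0.02 0 0 0.034 0.25 ; -0.1 0.78 -0.02 0 0 0.034 0.25
-0.07 0.79 -0.03 0 0 0.035 0.25 ; -0.07 0.79 -0.03 0 0 0.035 0.25 ; -0.07 0.79 -0.03 0 0 0.035 0.25
end [607.37 233.54 115.06  85.48]
0 -0 0.56 0 0 -0 0.25
0 -0 0.56 0 0 -0 0.25 ; 0 -0 0.56 0 0 -0 0.25
end [607.37 233.54  25.46  85.48]
```

Emit:
{"fn": "move_arm", "kwargs": {"rows": "-0.1 0.78 -0.02 0 0 0.034 0.25 ; -0.1 0.78 -0.02 0 0 0.034 0.25"}}

```text
time: 39.5
position: [601.2, 173.3, 115.0]
orientation: [0.042, 3.138, 0.003]
contact_force: [0.2, 0.0, 0.0]
opening: 65.5
grasp_force: 0.0
```

Emit:
{"fn": "move_arm", "kwargs": {"rows": "-0.07 0.79 -0.03 0 0 0.035 0.25 ; -0.07 0.79 -0.03 0 0 0.035 0.25 ; -0.07 0.79 -0.03 0 0 0.035 0.25; -0.07 0.79 -0.03 0 0 0.035 0.25"}}

```text
time: 39.9
position: [606.4, 232.7, 115.2]
orientation: [-0.124, -3.138, 0.002]
contact_force: [-0.6, -0.5, -0.6]
opening: 66.2
grasp_force: 0.0
```

```bash
python3 - <<'E'
from h import *
print(tcp()[0].round(2));f=grab_frame("top");slats(f,20);print();s=grab_frame("side");slats(s,6)
E
```

```text
[606.4  232.66 115.25  85.49]
red 269 world [592.7 -65.2] 2.4 [95. 24.] jig [[ 11.5 -57.3]]
red 381 world [335.6 140.8] 15.6 [99. 28.] jig [[-239.3  156.2]]
red 369 world [ 345.9 -103.3] 78.6 [100.  28.] jig [[-236.3  -88.1]]

red 245 world [609.3 235.4] -2.9 [101.  40.] jig [[ 37.  242.7]]
red 345 world [336.6 143.6] 17.3 [103.  35.] jig [[-238.2  159.1]]
red 220 world [598.  -65.5] 1.3 [96. 25.] jig [[ 16.8 -57.8]]
red 429 world [ 347.7 -104.6] 77.9 [106.  28.] jig [[-234.5  -89.4]]
blue 230 world [600.   57.3] 1.1 [98. 30.] jig [[22.5 64.9]]
yellow 304 world [599.1 116.2] 3.7 [106.  40.] jig [[ 23.3 123.9]]
```

Red unmoved; grasp it.

Emit:
{"fn": "move_arm", "kwargs": {"rows": "0 0 0.3 0 0 0 0.25 ; 0 0 0.56 0 0 0 0.25"}}

```text
time: 40.2
position: [607.4, 231.8, 70.8]
orientation: [0.128, 3.138, -0.0]
contact_force: [0.5, 0.1, -0.4]
opening: 65.5
grasp_force: 0.0
```

Emit:
{"fn": "move_arm", "kwargs": {"rows": "0 0 0.3 0 0 0 0.25 ; 0 0 0.56 0 0 0 0.25; 0 0 0.56 0 0 0 0.25; 0 0 0.56 0 0 0 0.25"}}

```text
time: 40.6
position: [606.7, 232.2, 26.1]
orientation: [-0.128, -3.138, 0.001]
contact_force: [0.0, -1.0, 0.1]
opening: 65.8
grasp_force: 0.0
```

Emit:
{"fn": "move_arm", "kwargs": {"rows": "0 0 0 0 0 0 1 ; 0 0 0 0 0 0 1; 0 0 0 0 0 0 1; 0 0 0 0 0 0 1; 0 0 0 0 0 0 1"}}

```text
time: 41.1
position: [607.0, 233.5, 26.4]
orientation: [0.126, 3.139, -0.0]
contact_force: [0.3, 0.2, 0.5]
opening: 29.3
grasp_force: 0.1
```

Emit:
{"fn": "move_arm", "kwargs": {"rows": "0 0 0 0 0 0 1 ; 0 0 -0.1 0 0 0 1; 0 0 -0.4 0 0 0 1; 0 0 -0.8 0 0 0 1; 0 0 -1 0 0 0 1"}}

```text
time: 41.6
position: [608.2, 233.7, 109.0]
orientation: [0.126, 3.136, 0.001]
contact_force: [0.1, -0.2, -0.5]
opening: 27.9
grasp_force: 30.0
```

```bash
python3 - <<'E'
from h import *
print(tcp()[0].round(2));c=getc();c[2]+=80;setc(c)
p=J+11*e-58*n
plan((*p,110,91.7),(*p,45,91.7),clos=1)
E
```

```text
[608.15 233.71 108.95  85.4 ]
-0.03 -0.94 -0.01 0 0 -0.017 1 ; -0.03 -0.94 -0.01 0 0 -0.017 1
-0 -0.94 -0.02 0 0 -0.017 1 ; -0 -0.94 -0.02 0 0 -0.017 1
0.02 -0.93 -0.01 0 0 -0.018 1 ; 0.02 -0.93 -0.01 0 0 -0.018 1
0.06 -0.94 -0.02 0 0 -0.017 1 ; 0.06 -0.94 -0.02 0 0 -0.017 1 ; 0.06 -0.94 -0.02 0 0 -0.017 1
-0 0 0.82 0 0 -0 1 ; -0 0 0.82 0 0 -0 1 ; -0 0 0.82 0 0 -0 1
end [591.83 -66.26  44.66  91.69]
```

Emit:
{"fn": "move_arm", "kwargs": {"rows": "-0.01 -0.3 -0.01 0 0 -0.006 1 ; -0.02 -0.6 -0.01 0 0 -0.012 1 ; -0.03 -0.94 -0.01 0 0 -0.017 1"}}

```text
time: 41.9
position: [603.4, 157.9, 107.7]
orientation: [0.082, 3.14, 0.0]
contact_force: [0.1, -0.2, -0.5]
opening: 27.8
grasp_force: 30.0
```

Emit:
{"fn": "move_arm", "kwargs": {"rows": "0 -0.47 -0.02 0 0 -0.01 1 ; 0 -0.94 -0.02 0 0 -0.017 1"}}

```text
time: 42.1
position: [599.3, 82.2, 109.2]
orientation: [0.04, 3.141, -0.0]
contact_force: [1.1, -0.3, -0.2]
opening: 27.8
grasp_force: 30.0
```

Emit:
{"fn": "move_arm", "kwargs": {"rows": "0.01 -0.47 -0.01 0 0 -0.01 1 ; 0.02 -0.93 -0.01 0 0 -0.018 1"}}

```text
time: 42.3
position: [595.5, 7.3, 109.9]
orientation: [-0.003, 3.141, -0.0]
contact_force: [0.1, 0.4, -0.3]
opening: 27.8
grasp_force: 30.0
```

Emit:
{"fn": "move_arm", "kwargs": {"rows": "0.03 -0.47 -0.02 0 0 -0.01 1 ; 0.06 -0.94 -0.02 0 0 -0.017 1 ; 0.06 -0.94 -0.02 0 0 -0.017 1; 0.06 -0.94 -0.02 0 0 -0.017 1"}}

```text
time: 42.7
position: [590.9, -67.1, 111.3]
orientation: [-0.04, 3.141, 0.0]
contact_force: [-0.6, -0.4, -0.3]
opening: 27.6
grasp_force: 30.0
```

Emit:
{"fn": "move_arm", "kwargs": {"rows": "0 0 0.4 0 0 0 1 ; 0 0 0.82 0 0 0 1 ; 0 0 0.82 0 0 0 1; 0 0 0.82 0 0 0 1; 0 0 0.82 0 0 0 1"}}

```text
time: 43.2
position: [592.0, -65.9, 46.8]
orientation: [-0.045, 3.139, -0.001]
contact_force: [0.5, -0.1, -0.6]
opening: 27.4
grasp_force: 30.0
```

Emit:
{"fn": "move_arm", "kwargs": {"rows": "0 0 0.1 0 0 0 1 ; 0 0 0.16 0 0 0 1; 0 0 0.16 0 0 0 1; 0 0 0.16 0 0 0 1; 0 0 0.16 0 0 0 1"}}

```text
time: 43.7
position: [590.9, -66.5, 32.6]
orientation: [0.044, -3.141, 0.0]
contact_force: [-0.4, 0.9, -1.3]
opening: 27.5
grasp_force: 30.0
```

Emit:
{"fn": "move_arm", "kwargs": {"rows": "-0.02 0 0 0 0 0 1 ; -0.03 0 0 0 0 0 1; -0.03 0 0 0 0 0 1"}}

```text
time: 44.0
position: [593.6, -66.4, 32.6]
orientation: [-0.044, 3.141, -0.0]
contact_force: [-0.2, 0.3, -1.1]
opening: 27.7
grasp_force: 30.0
```

Emit:
{"fn": "move_arm", "kwargs": {"rows": "-0.01 0 0 0 0 0 1 ; -0.01 0 0 0 0 0 1; -0.01 0 0 0 0 0 1"}}

```text
time: 44.3
position: [594.1, -66.3, 32.5]
orientation: [0.044, -3.141, 0.0]
contact_force: [0.4, -0.0, 0.4]
opening: 27.8
grasp_force: 30.0
```

Emit:
{"fn": "move_arm", "kwargs": {"rows": "-0.01 0 0 0 0 0 1 ; -0.01 0 0 0 0 0 1; -0.01 0 0 0 0 0 1"}}

```text
time: 44.6
position: [595.0, -66.3, 32.5]
orientation: [0.044, -3.141, 0.0]
contact_force: [-0.6, 0.5, 0.1]
opening: 27.7
grasp_force: 30.0
```

Emit:
{"fn": "move_arm", "kwargs": {"rows": "-0.01 0 0 0 0 0 1 ; -0.01 0 0 0 0 0 1; -0.01 0 0 0 0 0 1"}}

```text
time: 44.9
position: [595.8, -66.3, 32.5]
orientation: [-0.044, 3.141, -0.0]
contact_force: [0.1, 0.5, -0.3]
opening: 27.2
grasp_force: 30.0
```

Emit:
{"fn": "move_arm", "kwargs": {"rows": "-0.01 0 0 0 0 0 1 ; -0.01 0 0 0 0 0 1; -0.01 0 0 0 0 0 1"}}

```text
time: 45.2
position: [596.6, -66.3, 32.5]
orientation: [0.044, -3.141, 0.0]
contact_force: [0.7, -0.4, 0.1]
opening: 27.6
grasp_force: 30.0
```

Emit:
{"fn": "move_arm", "kwargs": {"rows": "-0.01 0 0 0 0 0 1 ; -0.01 0 0 0 0 0 1; -0.01 0 0 0 0 0 1"}}

```text
time: 45.5
position: [596.6, -66.2, 32.3]
orientation: [0.044, -3.14, -0.0]
contact_force: [-2.9, -0.3, 1.3]
opening: 28.0
grasp_force: 30.0
```

Emit:
{"fn": "move_arm", "kwargs": {"rows": "-0.01 0 0 0 0 0 1 ; -0.01 0 0 0 0 0 1; -0.01 0 0 0 0 0 1"}}

```text
time: 45.8
position: [596.7, -66.2, 32.4]
orientation: [0.044, -3.139, -0.0]
contact_force: [-5.3, -0.6, 1.8]
opening: 27.6
grasp_force: 30.0
```

Emit:
{"fn": "move_arm", "kwargs": {"rows": "-0.01 0 0 0 0 0 1 ; -0.01 0 0 0 0 0 1; -0.01 0 0 0 0 0 1"}}

```text
time: 46.1
position: [596.7, -66.2, 32.3]
orientation: [0.044, -3.137, -0.0]
contact_force: [-6.0, -3.0, 4.2]
opening: 27.9
grasp_force: 30.0
```

Emit:
{"fn": "move_arm", "kwargs": {"rows": "0 0 0.005 0 0 0 1 ; 0 0 0.005 0 0 0 1; 0 0 0.005 0 0 0 0.5; 0 0 0.005 0 0 0 0.5; 0 0 0.005 0 0 0 0.5"}}

```text
time: 46.6
position: [599.9, -66.3, 32.3]
orientation: [-0.044, 3.14, -0.0]
contact_force: [-0.4, 0.4, -0.1]
opening: 43.4
grasp_force: 0.0
```

Emit:
{"fn": "move_arm", "kwargs": {"rows": "0 0 0 0 0 0 0.5 ; 0 0 -0.05 0 0 0 0.5; 0 0 -0.3 0 0 0 0.5; 0 0 -0.8 0 0 0 0.4; 0 0 -1 0 0 0 0.3"}}

```text
time: 47.1
position: [600.7, -66.5, 115.2]
orientation: [-0.044, 3.137, -0.002]
contact_force: [0.2, -0.5, -0.3]
opening: 56.1
grasp_force: 0.0
```

```bash
python3 - <<'E'
from h import *
setc([599.83,-66.02,111.46,91.69]);print(tcp()[0])
plan((590,-300,190,91.7),clos=0)
E
```

```text
[600.7062202  -66.4937953  115.22682762  91.60457287]
0.07 -0.97 -0.33 0 0 -0 0 ; 0.07 -0.97 -0.33 0 0 -0 0
0.07 -0.97 -0.33 0 0 -0 0 ; 0.07 -0.97 -0.33 0 0 -0 0
0.07 -0.98 -0.32 0 0 -0 0 ; 0.07 -0.98 -0.32 0 0 -0 0 ; 0.07 -0.98 -0.32 0 0 -0 0
end [ 589.93 -300.01  189.86   91.69]
```

Emit:
{"fn": "move_arm", "kwargs": {"rows": "0.07 -0.97 -0.33 0 0 0 0 ; 0.07 -0.97 -0.33 0 0 0 0"}}

```text
time: 47.3
position: [596.5, -145.4, 140.5]
orientation: [-0.046, 3.139, -0.003]
contact_force: [0.7, 0.1, 0.1]
opening: 72.6
grasp_force: 0.0
```

Emit:
{"fn": "move_arm", "kwargs": {"rows": "0.07 -0.97 -0.33 0 0 0 0 ; 0.07 -0.97 -0.33 0 0 0 0"}}

```text
time: 47.5
position: [592.5, -224.5, 166.6]
orientation: [-0.043, 3.139, -0.003]
contact_force: [0.6, -0.1, 0.2]
opening: 86.9
grasp_force: 0.0
```

Emit:
{"fn": "move_arm", "kwargs": {"rows": "0.07 -0.98 -0.32 0 0 0 0 ; 0.07 -0.98 -0.32 0 0 0 0 ; 0.07 -0.98 -0.32 0 0 0 0; 0.07 -0.98 -0.32 0 0 0 0"}}

```text
time: 47.9
position: [588.5, -300.5, 190.7]
orientation: [-0.041, 3.141, 0.0]
contact_force: [1.3, 0.7, -0.4]
opening: 87.9
grasp_force: 0.0
```

```bash
python3 - <<'E'
from h import *
print(tcp()[0].round(2));f=grab_frame("top");slats(f,20)
save(f,"t7",(195,140,335,250),5.6)
g=f["pixels"].astype(np.float32)
def xedge(y,x0,x1,z):
    xs=np.arange(x0,x1,.25);P=np.array([[*(J+x*e+y*n),z] for x in xs]);uv=proj(f,P).astype(np.float32)
    v=cv2.remap(g.sum(2),uv[:,:1],uv[:,1:],cv2.INTER_LINEAR).ravel();h=(v[:8].mean()+v[-8:].mean())/2
    return xs[np.nonzero(np.diff(np.sign(v-h)))[0]]
for y in(116,58,-58): print(y,[xedge(y+d,56,74,20) for d in(-9,0,9)])
plan((540,-100,150,50),(*(J-89*e),140,1.7))
E
```

```text
[ 588.5  -300.49  190.67   91.51]
116 [array([71.5]), array([65.5]), array([64.5, 72.5])]
58 [array([58.5, 73.5]), array([68.75]), array([71.5])]
-58 [array([64.75]), array([65.25]), array([64.75])]
0.18 0.84 0.17 0 0 0.154 0 ; 0.18 0.84 0.17 0 0 0.154 0
0.38 0.77 0.16 0 0 0.155 0 ; 0.38 0.77 0.16 0 0 0.155 0
0.56 0.66 0.17 0 0 0.154 0 ; 0.56 0.66 0.17 0 0 0.154 0 ; 0.56 0.66 0.17 0 0 0.154 0
0.59 0.23 0.06 0 0 0.268 0 ; 0.59 0.23 0.06 0 0 0.268 0 ; 0.59 0.23 0.06 0 0 0.268 0
0.63 -0.04 0.06 0 0 0.269 0 ; 0.63 -0.04 0.06 0 0 0.269 0 ; 0.63 -0.04 0.06 0 0 0.269 0 ; 0.63 -0.04 0.06 0 0 0.269 0
end [490.6  -11.15 140.26   1.69]
```

View pics/t7.png

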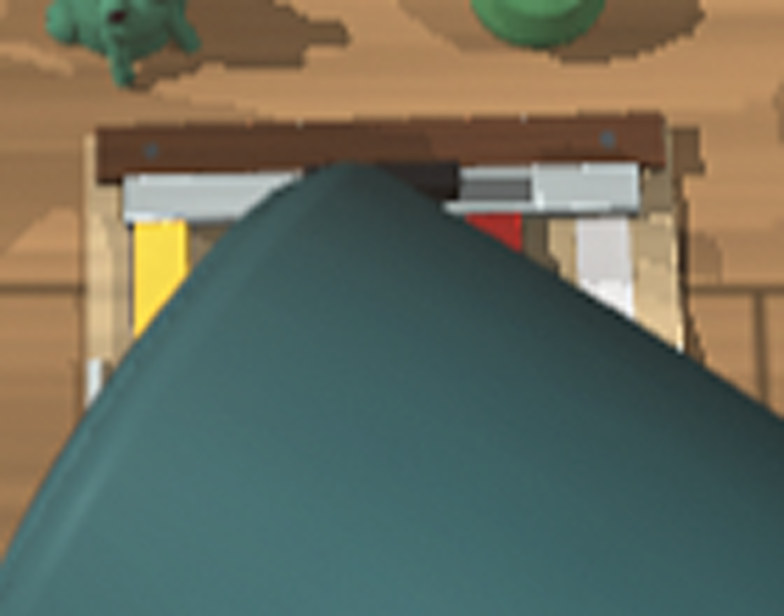

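The forearm hides the middle; red and yellow ends look butted. I'll check in the side view.

```bash
python3 - <<'E'
from h import *
s=grab_frame("side");save(s,"s7",(190,150,350,265),5)
for r in ("red","blue","yellow"): pass
slats(s,13)
E
```

```text
red 328 world [598.  -66.2] 3.5 [102.  34.] jig [[ 16.8 -58.4]]
red 342 world [333. 136.] 17.1 [102.  35.] jig [[-242.1  151.6]]
red 428 world [ 343.8 -109.9] 77.8 [105.  28.] jig [[-238.6  -94.5]]
blue 246 world [596.6  51.9] 3.7 [99. 31.] jig [[18.9 59.7]]
yellow 320 world [594.1 109.4] 5.1 [105.  41.] jig [[ 18.1 117.2]]
```

View pics/s7.png

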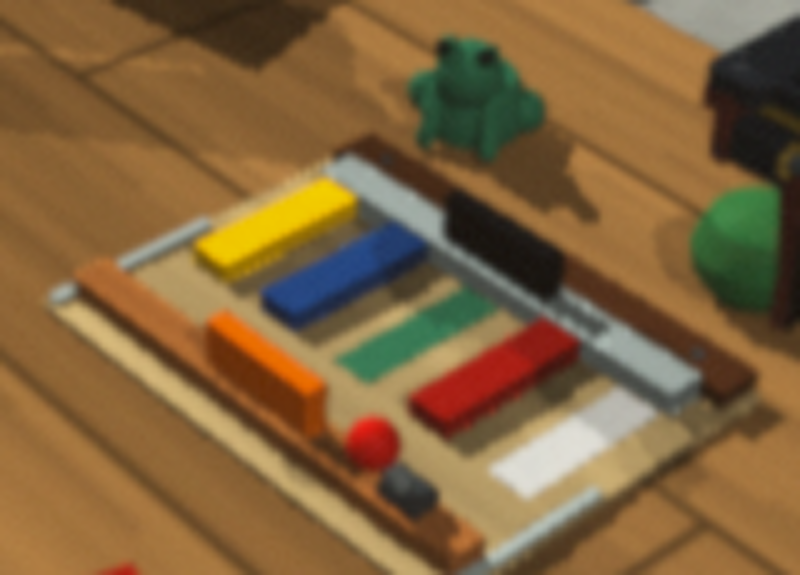

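All three slats lie on their stripes with no gap to the straightedge, so I'll close the jaw.

Emit:
{"fn": "move_arm", "kwargs": {"rows": "0.18 0.84 0.17 0 0 0.154 0 ; 0.18 0.84 0.17 0 0 0.154 0"}}

```text
time: 48.2
position: [570.2, -228.6, 175.3]
orientation: [-0.341, -3.119, -0.005]
contact_force: [0.6, -0.7, 0.0]
opening: 87.8
grasp_force: 0.0
```

Emit:
{"fn": "move_arm", "kwargs": {"rows": "0.38 0.77 0.16 0 0 0.155 0 ; 0.38 0.77 0.16 0 0 0.155 0"}}

```text
time: 48.4
position: [552.8, -161.2, 162.6]
orientation: [-0.715, -3.054, -0.003]
contact_force: [0.8, -0.0, -0.7]
opening: 87.9
grasp_force: 0.0
```

Emit:
{"fn": "move_arm", "kwargs": {"rows": "0.56 0.66 0.17 0 0 0.154 0 ; 0.56 0.66 0.17 0 0 0.154 0 ; 0.56 0.66 0.17 0 0 0.154 0"}}

```text
time: 48.7
position: [536.1, -95.0, 149.3]
orientation: [-1.07, -2.949, -0.001]
contact_force: [1.0, -0.0, -0.0]
opening: 87.6
grasp_force: 0.0
```

Emit:
{"fn": "move_arm", "kwargs": {"rows": "0.59 0.23 0.06 0 0 0.268 0 ; 0.59 0.23 0.06 0 0 0.268 0 ; 0.59 0.23 0.06 0 0 0.268 0"}}

```text
time: 49.0
position: [513.9, -53.9, 145.6]
orientation: [-1.67, -2.66, 0.001]
contact_force: [0.9, -0.7, -1.1]
opening: 87.8
grasp_force: 0.0
```

Emit:
{"fn": "move_arm", "kwargs": {"rows": "0.63 -0.04 0.06 0 0 0.269 0 ; 0.63 -0.04 0.06 0 0 0.269 0 ; 0.63 -0.04 0.06 0 0 0.269 0 ; 0.63 -0.04 0.06 0 0 0.269 0; 0.63 -0.04 0.06 0 0 0.269 0"}}

```text
time: 49.5
position: [490.2, -11.3, 141.0]
orientation: [2.184, 2.257, 0.0]
contact_force: [0.5, -0.3, -0.1]
opening: 87.9
grasp_force: 0.0
```

Emit:
{"fn": "move_arm", "kwargs": {"rows": "0 0 0.5 0 0 0 0; 0 0 0.58 0 0 0 0; 0 0 0.58 0 0 0 0"}}

```text
time: 49.8
position: [488.5, -11.2, 93.5]
orientation: [-2.186, -2.252, 0.004]
contact_force: [0.1, -0.1, 0.6]
opening: 88.0
grasp_force: 0.0
```

Emit:
{"fn": "move_arm", "kwargs": {"rows": "0 0 0.4 0 0 0 0; 0 0 0.57 0 0 0 0; 0 0 0.57 0 0 0 0; 0 0 0.57 0 0 0 0"}}

```text
time: 50.2
position: [490.4, -11.3, 49.8]
orientation: [2.189, 2.253, 0.001]
contact_force: [-0.3, -0.3, 0.0]
opening: 88.1
grasp_force: 0.0
```

Emit:
{"fn": "move_arm", "kwargs": {"rows": "0 0 0 0 0 0 1 ; 0 0 0 0 0 0 1; 0 0 0 0 0 0 1; 0 0 0 0 0 0 1; 0 0 0 0 0 0 1"}}

```text
time: 50.7
position: [489.9, -11.2, 49.1]
orientation: [2.19, 2.252, 0.0]
contact_force: [0.4, -0.5, -0.3]
opening: 51.2
grasp_force: 0.0
```

Emit:
{"fn": "move_arm", "kwargs": {"rows": "0 0 0 0 0 0 1 ; 0 0 0 0 0 0 1; 0 0 0 0 0 0 1; 0 0 0 0 0 0 1; 0 0 0 0 0 0 1"}}

```text
time: 51.2
position: [489.5, -11.2, 48.8]
orientation: [-2.19, -2.252, 0.001]
contact_force: [-1.2, -0.0, 0.6]
opening: 14.0
grasp_force: 30.0
```

Emit:
{"fn": "move_arm", "kwargs": {"rows": "0 0.15 0 0 0 0 1 ; 0 0.3 0 0 0 0 1; 0 0.45 0 0 0 0 1; 0 0.5 0 0 0 0 1; 0 0.5 0 0 0 0 1"}}

```text
time: 51.7
position: [530.8, -10.0, 48.9]
orientation: [2.19, 2.252, 0.001]
contact_force: [0.7, 1.3, -0.6]
opening: 13.8
grasp_force: 30.0
```

Emit:
{"fn": "move_arm", "kwargs": {"rows": "0 0.02 0 0 0 0 1 ; 0 0.02 0 0 0 0 1; 0 0.02 0 0 0 0 1"}}

```text
time: 52.0
position: [531.1, -10.0, 48.9]
orientation: [-2.19, -2.252, 0.0]
contact_force: [-1.3, -1.1, 2.0]
opening: 14.0
grasp_force: 30.0
```

Emit:
{"fn": "move_arm", "kwargs": {"rows": "0 0.01 0 0 0 0 1 ; 0 0.01 0 0 0 0 1; 0 0.01 0 0 0 0 1"}}

```text
time: 52.3
position: [531.7, -10.0, 48.8]
orientation: [-2.19, -2.252, 0.001]
contact_force: [-3.7, -0.9, 2.4]
opening: 13.8
grasp_force: 30.0
```

Emit:
{"fn": "move_arm", "kwargs": {"rows": "0 0.01 0 0 0 0 1 ; 0 0.01 0 0 0 0 1; 0 0.01 0 0 0 0 1"}}

```text
time: 52.6
position: [532.9, -9.9, 48.9]
orientation: [-2.19, -2.252, 0.0]
contact_force: [-3.0, -0.5, 0.6]
opening: 13.9
grasp_force: 30.0
```

Emit:
{"fn": "move_arm", "kwargs": {"rows": "0 0.01 0 0 0 0 1 ; 0 0.01 0 0 0 0 1; 0 0.01 0 0 0 0 1"}}

```text
time: 52.9
position: [533.8, -9.9, 48.9]
orientation: [-2.19, -2.252, 0.0]
contact_force: [-1.8, -0.5, 0.8]
opening: 13.7
grasp_force: 30.0
```

Emit:
{"fn": "move_arm", "kwargs": {"rows": "0 0.01 0 0 0 0 1 ; 0 0.01 0 0 0 0 1; 0 0.01 0 0 0 0 1"}}

```text
time: 53.2
position: [533.8, -9.9, 48.8]
orientation: [-2.189, -2.252, 0.002]
contact_force: [-5.3, -0.2, 3.2]
opening: 13.5
grasp_force: 30.0
```

Emit:
{"fn": "move_arm", "kwargs": {"rows": "0 0.01 0 0 0 0 1 ; 0 0.01 0 0 0 0 1; 0 0.01 0 0 0 0 1"}}

```text
time: 53.5
position: [533.9, -9.9, 48.8]
orientation: [-2.189, -2.251, 0.003]
contact_force: [-5.9, -1.8, 4.8]
opening: 13.7
grasp_force: 30.0
```

Emit:
{"fn": "move_arm", "kwargs": {"rows": "0 0.01 0 0 0 0 1 ; 0 0.01 0 0 0 0 1; 0 0.01 0 0 0 0 1"}}

```text
time: 53.8
position: [533.9, -9.9, 48.8]
orientation: [-2.188, -2.251, 0.005]
contact_force: [-9.6, -1.3, 7.8]
opening: 14.0
grasp_force: 30.0
```

Emit:
{"fn": "move_arm", "kwargs": {"rows": "0 0 0 0 0 0 0; 0 0 0 0 0 0 0; 0 -0.03 0 0 0 0 0; 0 -0.04 0 0 0 0 0; 0 -0.04 0 0 0 0 0"}}

```text
time: 54.3
position: [533.2, -9.9, 48.9]
orientation: [2.19, 2.252, 0.0]
contact_force: [-1.3, -0.0, -0.3]
opening: 50.2
grasp_force: 0.0
```

Emit:
{"fn": "move_arm", "kwargs": {"rows": "0 0 0 0 0 0 0; 0 0 -0.1 0 0 0 0; 0 0 -0.5 0 0 0 0; 0 0 -1 0 0 0 0; 0 0 -1 0 0 0 0"}}

```text
time: 54.8
position: [536.6, -10.4, 133.9]
orientation: [2.185, 2.247, 0.008]
contact_force: [0.1, -0.1, 0.2]
opening: 87.1
grasp_force: 0.0
```

```bash
python3 - <<'E'
from h import *
import pickle
a=np.radians(1.69);setc([536.98-3.2,-9.78-.1,128.26,1.69]);print(tcp()[0])
s=grab_frame("side");pickle.dump(s,open("s8.pkl","wb"))
ball=[*(J-70*e-105*n),72];print("pred ball px",proj(s,ball))
for a_,ce,px in blobs(s,"red",40): print(a_,ce.round(1))
slats(s,13)
p=J-108*e-105*n
plan((*p,135,1.7),(*p,88,1.7),clos=1)
E
```

```text
[536.63558992 -10.37653357 133.90655065   1.60950672]
pred ball px [[278.13993992 230.33724353]]
328 [288.7 224.8]
340 [159.6 227.8]
425 [220.4 280. ]
red 328 world [598.9 -65.9] 2.4 [101.  34.] jig [[ 17.7 -58.2]]
red 340 world [333.  135.9] 17.3 [102.  35.] jig [[-242.1  151.5]]
red 425 world [ 343.8 -110.2] 77.8 [104.  28.] jig [[-238.6  -94.8]]
blue 172 world [612.9  52.2] 3.1 [68. 33.] jig [[35.2 59.5]]
-0.65 -0.39 -0.04 0 0 -0 1 ; -0.65 -0.39 -0.04 0 0 -0 1
-0.66 -0.39 -0.04 0 0 -0 1 ; -0.66 -0.39 -0.04 0 0 -0 1 ; -0.66 -0.39 -0.04 0 0 -0 1
0 0 0.58 0 0 -0 1 ; 0 0 0.58 0 0 -0 1
end [ 474.5  -116.47   88.26    1.69]
```

Emit:
{"fn": "move_arm", "kwargs": {"rows": "-0.65 -0.39 -0.04 0 0 0 1 ; -0.65 -0.39 -0.04 0 0 0 1"}}

```text
time: 55.05
position: [500.7, -64.4, 131.5]
orientation: [-2.189, -2.251, 0.004]
contact_force: [-1.0, 0.2, 0.4]
opening: 75.0
grasp_force: 0.0
```

Emit:
{"fn": "move_arm", "kwargs": {"rows": "-0.66 -0.39 -0.04 0 0 0 1 ; -0.66 -0.39 -0.04 0 0 0 1 ; -0.66 -0.39 -0.04 0 0 0 1; -0.66 -0.39 -0.04 0 0 0 1;-0.66 -0.39 -0.04 0 0 0 1"}}

```text
time: 55.55
position: [474.0, -115.5, 135.1]
orientation: [-2.189, -2.253, -0.0]
contact_force: [-0.1, 0.6, -0.1]
opening: 35.4
grasp_force: 0.0
```

Emit:
{"fn": "move_arm", "kwargs": {"rows": "0 0 0 0 0 0 1 ; 0 0 0.4 0 0 0 1; 0 0 0.58 0 0 0 1; 0 0 0.58 0 0 0 1; 0 0 0.58 0 0 0 1"}}

```text
time: 56.05
position: [473.8, -115.9, 88.9]
orientation: [-2.189, -2.253, 0.0]
contact_force: [-0.3, -0.3, -0.1]
opening: 0.3
grasp_force: 0.0
```

```bash
python3 - <<'E'
from h import *
t,o,R=tcp();print(t.round(1),o["opening"],jig(t[:2]))
s=grab_frame("side");save(s,"s9",(210,170,350,270),5)
E
```

```text
[ 473.8 -115.9   88.9    1.7] 0.34215702664450404 [[-108.87572015 -104.43458907]]
```

View pics/s9.png

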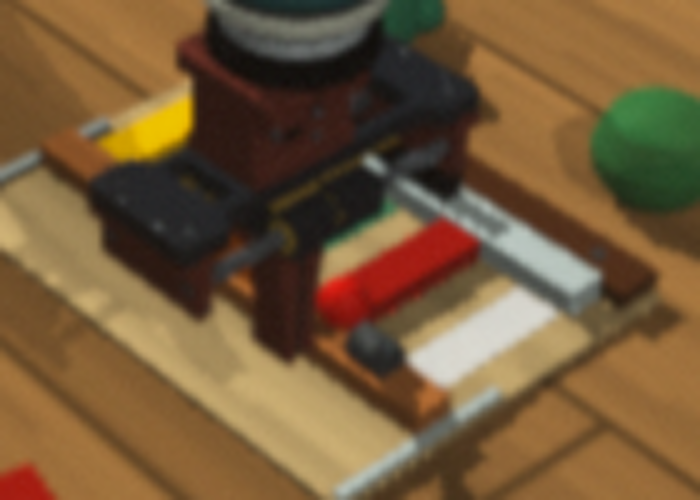

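The jaw is snug against the red slat, the fingers are closed just short of the red ball at about (345,300), and the lever is still unlocked. Pushing it over now.

Emit:
{"fn": "move_arm", "kwargs": {"rows": "0 0.08 0 0 0 0 1 ; 0 0.16 0 0 0 0 1; 0 0.24 0 0 0 0 1; 0 0.3 0 0 0 0 1; 0 0.36 0 0 0 0 1"}}

```text
time: 56.6
position: [501.1, -115.2, 89.0]
orientation: [-2.188, -2.251, 0.003]
contact_force: [-4.0, 0.8, 3.4]
opening: 0.5
grasp_force: 2.2
```

Emit:
{"fn": "move_arm", "kwargs": {"rows": "0 0.06 0 0 0 0 1 ; 0 0.12 0 0 0 0 1; 0 0.18 0 0 0 0 1; 0 0.24 0 0 0 0 1; 0 0.3 0 0 0 0 1"}}

```text
time: 57.1
position: [527.1, -115.0, 89.0]
orientation: [2.19, 2.252, 0.0]
contact_force: [-2.0, 0.6, 1.0]
opening: 0.2
grasp_force: 1.0
```

Emit:
{"fn": "move_arm", "kwargs": {"rows": "0 0.02 0 0 0 0 1 ; 0 0.04 0 0 0 0 1; 0 0.04 0 0 0 0 1"}}

```text
time: 57.4
position: [530.0, -115.0, 88.9]
orientation: [2.19, 2.252, 0.0]
contact_force: [-0.2, 0.6, -0.3]
opening: 0.8
grasp_force: 0.1
```

Emit:
{"fn": "move_arm", "kwargs": {"rows": "0 0.02 0 0 0 0 1 ; 0 0.03 0 0 0 0 1; 0 0.03 0 0 0 0 1"}}

```text
time: 57.7
position: [531.9, -114.8, 88.8]
orientation: [-2.19, -2.252, 0.0]
contact_force: [-0.9, -0.7, -0.2]
opening: 0.6
grasp_force: 0.6
```

Emit:
{"fn": "move_arm", "kwargs": {"rows": "0 0.02 0 0 0 0 1 ; 0 0.03 0 0 0 0 1; 0 0.03 0 0 0 0 1"}}

```text
time: 58.0
position: [534.2, -114.7, 88.7]
orientation: [-2.19, -2.252, 0.0]
contact_force: [-1.7, -0.6, -1.9]
opening: 0.3
grasp_force: 0.7
```

Emit:
{"fn": "move_arm", "kwargs": {"rows": "0 0.02 0 0 0 0 1 ; 0 0.03 0 0 0 0 1; 0 0.03 0 0 0 0 1"}}

```text
time: 58.3
position: [536.7, -114.5, 88.8]
orientation: [-2.19, -2.252, 0.0]
contact_force: [-1.2, -0.3, -1.1]
opening: 0.5
grasp_force: 0.8
```

Emit:
{"fn": "move_arm", "kwargs": {"rows": "0 0.02 0 0 0 0 1 ; 0 0.02 0 0 0 0 1"}}

```text
time: 58.5
position: [538.4, -114.5, 88.9]
orientation: [-2.19, -2.252, 0.0]
contact_force: [-2.9, 0.0, -1.1]
opening: 0.1
grasp_force: 0.9
```

Emit:
{"fn": "move_arm", "kwargs": {"rows": "0 0.02 0 0 0 0 1 ; 0 0.02 0 0 0 0 1"}}

```text
time: 58.7
position: [539.1, -114.5, 88.7]
orientation: [-2.189, -2.251, 0.002]
contact_force: [-4.8, 0.0, -0.7]
opening: 0.7
grasp_force: 2.4
```

Emit:
{"fn": "move_arm", "kwargs": {"rows": "0 0.02 0 0 0 0 1 ; 0 0.02 0 0 0 0 1"}}

```text
time: 58.9
position: [539.3, -114.4, 88.7]
orientation: [-2.187, -2.251, 0.004]
contact_force: [-8.4, -1.6, 3.2]
opening: 0.4
grasp_force: 4.1
```

```bash
python3 - <<'E'
from h import *
t,o,R=tcp();print(t.round(1),jig(t[:2]),o["contact_force"])
s=grab_frame("side");save(s,"s10",(230,170,350,260),6)
E
```

```text
[ 539.3 -114.4   88.7    1.6] [[ -43.29816989 -104.87175491]] [-8.36251584 -1.6491496   3.22163087]
```

View pics/s10.png

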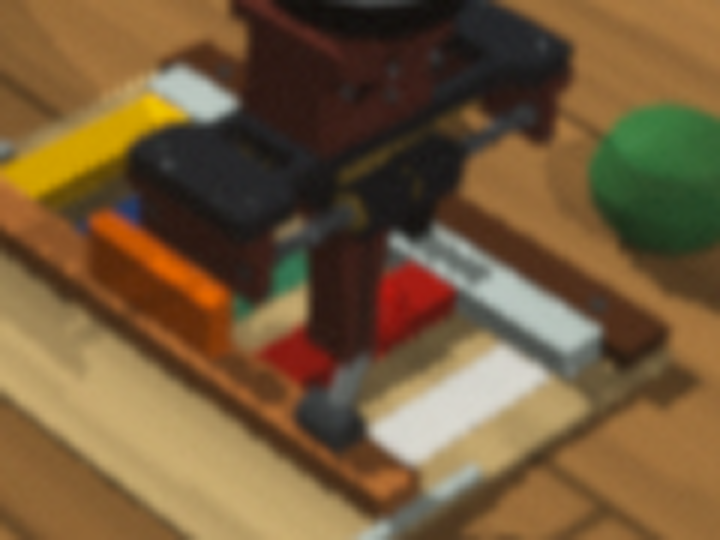

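Emit:
{"fn": "move_arm", "kwargs": {"rows": "0 0.02 0 0 0 0 1 ; 0 0.04 0 0 0 0 1; 0 0.04 0 0 0 0 1"}}

```text
time: 59.25
position: [539.7, -114.3, 88.5]
orientation: [-2.184, -2.248, 0.01]
contact_force: [-15.3, -4.4, 9.0]
opening: 0.7
grasp_force: 7.7
```

Emit:
{"fn": "move_arm", "kwargs": {"rows": "0 -0.2 0 0 0 0 1 ; 0 -0.4 0 0 0 0 1; 0 -0.4 -0.5 0 0 0 1; 0 -0.4 -1 0 0 0 1; 0 -0.4 -1 0 0 0 1"}}

```text
time: 59.75
position: [517.8, -116.9, 174.5]
orientation: [2.182, 2.244, 0.009]
contact_force: [1.2, 0.4, 0.9]
opening: 0.1
grasp_force: 0.0
```

```bash
python3 - <<'E'
from h import *
t,o,R=tcp();print(t.round(1));setc([*t[:3],1.69])
plan((460,-330,200,1.69),clos=0.5)
E
```

```text
[ 517.8 -116.9  174.5    1.6]
-0.88 -0.27 -0.11 0 0 -0 0.5 ; -0.88 -0.27 -0.11 0 0 -0 0.5
-0.88 -0.27 -0.1 0 0 -0 0.5 ; -0.88 -0.27 -0.1 0 0 -0 0.5
-0.88 -0.26 -0.11 0 0 -0 0.5 ; -0.88 -0.26 -0.11 0 0 -0 0.5 ; -0.88 -0.26 -0.11 0 0 -0 0.5
end [ 460.09 -329.94  200.11    1.69]
```

Emit:
{"fn": "move_arm", "kwargs": {"rows": "-0.88 -0.27 -0.11 0 0 0 0.5 ; -0.88 -0.27 -0.11 0 0 0 0.5"}}

```text
time: 59.95
position: [494.5, -188.5, 178.8]
orientation: [2.185, 2.25, 0.001]
contact_force: [0.4, -0.7, -0.1]
opening: 13.0
grasp_force: 0.0
```

Emit:
{"fn": "move_arm", "kwargs": {"rows": "-0.88 -0.27 -0.1 0 0 0 0.5 ; -0.88 -0.27 -0.1 0 0 0 0.5"}}

```text
time: 60.15
position: [474.3, -260.9, 186.4]
orientation: [2.188, 2.248, 0.0]
contact_force: [0.8, 0.3, 0.2]
opening: 28.8
grasp_force: 0.0
```

Emit:
{"fn": "move_arm", "kwargs": {"rows": "-0.88 -0.26 -0.11 0 0 0 0.5 ; -0.88 -0.26 -0.11 0 0 0 0.5 ; -0.88 -0.26 -0.11 0 0 0 0.5"}}

```text
time: 60.45
position: [455.4, -332.4, 195.1]
orientation: [2.191, 2.245, -0.001]
contact_force: [0.2, 0.6, -0.6]
opening: 43.6
grasp_force: 0.0
```

Emit:
{"fn": "move_arm", "kwargs": {"rows": "-0.9 0 0 0 0 0 0.5 ; -0.9 0 0 0 0 0 0.5 ; -0.9 0 0 0 0 0 0.5; -0.9 0 0 0 0 0 0.5"}}

```text
time: 60.85
position: [457.0, -399.2, 194.0]
orientation: [-2.19, -2.251, -0.001]
contact_force: [0.2, 0.1, 0.1]
opening: 44.0
grasp_force: 0.0
```

```bash
python3 - <<'E'
from h import *
import pickle
f=grab_frame("top");s=grab_frame("side")
print("ball pred locked top/side",proj(f,[*(J-22*e-105*n),72]),proj(s,[*(J-22*e-105*n),72]))
slats(f,20);print();slats(s,13)
F=pickle.load(open("top0.pkl","rb"))
for q in(F,f): print([(a,c.round(1)) for a,c,_ in blobs(q,"green",100)])
S=pickle.load(open("side0.pkl","rb"))
a=cv2.resize(f["pixels"][120:260,180:420],None,fx=3.3,fy=3.3,interpolation=cv2.INTER_CUBIC)[:,:400*2]
a=cv2.resize(f["pixels"][130:250,190:420],(780,407),interpolation=cv2.INTER_CUBIC)
b=cv2.resize(s["pixels"][165:265,215:400],(350,190),interpolation=cv2.INTER_CUBIC)
c=np.zeros((190,780,3),np.uint8);c[:,:350]=b;c[:,360:710]=cv2.resize(s["pixels"][205:255,235:327],(350,190),interpolation=cv2.INTER_CUBIC)
cv2.imwrite("pics/fin.png",np.vstack([a,c])[:,:,::-1])
E
```

```text
ball pred locked top/side [[302.3851687  202.36249709]] [[292.36298145 221.89348886]]
red 303 world [596.  -65.8] 1.4 [94. 27.] jig [[ 14.8 -58. ]]
red 380 world [335.5 140.7] 15.6 [99. 28.] jig [[-239.5  156.2]]
blue 247 world [594.7  49.2] 0.7 [92. 23.] jig [[16.9 57. ]]

red 273 world [605.1 -64.6] 0.5 [95. 33.] jig [[ 23.9 -57. ]]
red 339 world [333. 136.] 17.2 [102.  34.] jig [[-242.1  151.6]]
red 426 world [ 343.8 -110.2] 78.2 [105.  28.] jig [[-238.6  -94.9]]
blue 164 world [613.8  52.6] 1.6 [68. 31.] jig [[36.1 59.8]]
yellow 273 world [599.7 110.2] 1.1 [94. 40.] jig [[ 23.7 117.8]]
[(np.int32(453), array([290.5, 135.8])), (np.int32(230), array([214.6, 137.6])), (np.int32(222), array([263.2, 196. ]))]
[(np.int32(455), array([290.5, 135.8])), (np.int32(228), array([214.5, 137.8])), (np.int32(215), array([263.2, 195.4]))]
```

View pics/fin.png

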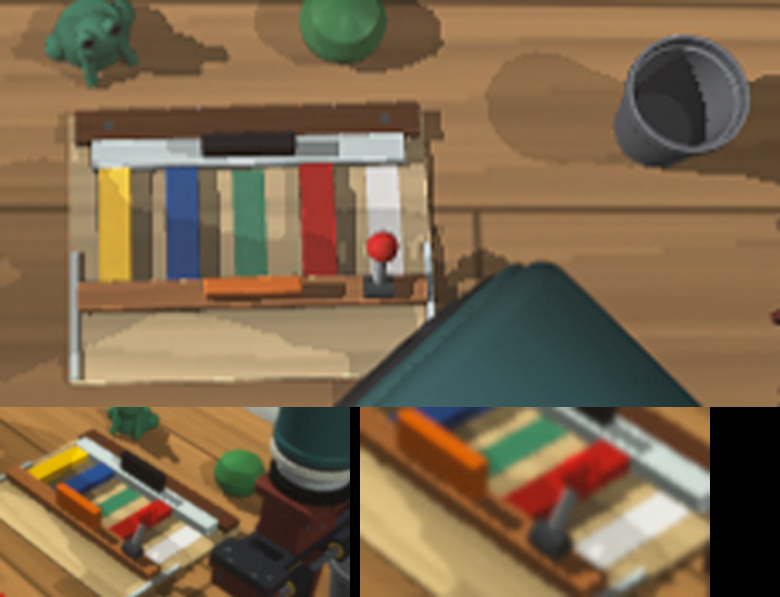

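Everything is flush and snug. The ball sits at px (302.6,202.8) against a predicted locked position of (302.4,202.4), and the bystanders are unmoved. Handing in.

```bash
python3 -c "
from h import *
print(sign_off())"
```

```text
the job is handed in; nothing more can be done
None
```

The job is handed in: straightedge flush and centred, the yellow, blue and red slats (no green or white was there) butted on their stripes, then the jaw snug and the lever locked, with the frog, paperweight and pot undisturbed; the hand-in gave no verdict back.

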